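# Make up a two-tier carrier: weighing kit below, mixing kit above

### The job

Make up the two-tier carrier for the practical: first stand the large steel weight and the porcelain crucible upright in the base tray (the one with corner posts), one in the middle of each of its two round grey pads. Then set the empty upper tray level on the base tray, its four feet inside the four corner posts, and after that stand the black rubber mixer cup and the short bottle upright in the upper tray, one in the middle of each pad (either pad will do in both trays). Leave the small weight and the tall bottle standing where they are.

Things in the scene. Friction and masses are not known exactly. Their poses are not given: they have to be found in the camera images.
- base_tray: Fixed white base tray, 200 (x) by 130 mm (y). Floor top 6 mm above origin; lip and middle rib 6 mm high. Two flush round grey pads, 80 mm across, centred at x = +-51, y = 0 mm. Four L-shaped corner posts, top 66 mm above origin, 6 mm thick, 24 mm along each side; inner faces at |x| = 94, |y| = 59 mm. The upper tray rests on their tops. Origin at the centre of its underside, z up.
- upper_tray: Loose white upper tray, 0.25 kg, 200 (x) by 130 mm (y). Four tapered feet 9 mm high, 20 mm wide at root, at x = +-81, y = +-46: 3 mm play inside the posts. Floor top 15 mm above origin, lip 6 mm. Lift by the divider along y at x = 0: 14 mm thick, 100 long, top at 60 mm. Pads as base tray. Seated (either way round): origin 57 mm above base tray's. Origin: centre, at feet's undersides, z up.
- large_weight: Larger steel weight, 0.3 kg: upright cylinder 38 mm across up to 31 mm, then a narrow neck and a knob 24 mm across from 40 to 48 mm, its full height. Origin at the centre of its underside, z up.
- small_weight: Smaller steel weight of the same form, 24 mm across, 30 mm high; to be left alone. Origin at the centre of its underside, z up.
- crucible: White porcelain crucible, an open round cup 42 mm high, 40 mm across at the foot, 54 mm at 14 mm height and 56 mm at the rim, wall 3 mm. Origin at the centre of its underside, z up.
- mixer_cup: Black rubber cup head of a vortex mixer: a disc-like puck 56 mm across and 30 mm high with a shallow round hollow in its top. Origin at the centre of its underside, z up.
- short_bottle: Short amber bottle with white cap and paper label, 44 mm across, 85 mm high. Origin at the centre of its underside, z up.
- tall_bottle: Tall amber bottle with white cap and paper label, 56 mm across, 115 mm high; to be left alone. Origin at the centre of its underside, z up.
Not all that is in view belongs to the job. What is shaped like the short_bottle but pink is not meant.

How it is judged:
By the outcome, as a careful person would: the job done as asked, in the order asked, and still so for the second after the job is handed in, with the robot touching nothing.
It also fails if it takes over 144 s, if anything falls off the work surface, if the arm or the gripper's body presses on something with over 40 N, if the wrist force passes 120 N, or if a joint passes its speed limit or range.

### The arm

A 6-joint arm with a two-finger parallel gripper is mounted at the origin on the work surface. World frame = base frame: x ahead of the robot, y to its left, z up, the work surface at z = 0. Lengths are in m, angles in rad, forces in N, time in s.
With the tool pointing down it reaches from about 0.25 to 0.775 m from the base axis. Payload 8.9 kg.
Tool frame: the origin (TCP) lies between the finger pads; the fingertips stand 14 mm ahead of it and the grasp point (between the pads) lies 5 mm behind it; z points along the fingers, y is the direction in which the jaws open and shut (so a half turn about z gives the same grasp; the last joint's range is limited). The gripper opens to 85 mm and grips with 20 to 120 N. Pads are 22 mm wide; open, the fingers measure 114 mm over their backs; the gripper's body (76 mm by 85 mm) begins 54 mm behind the grasp point. The pads swing forward as they close: fully open they stand 13 mm farther back than shut.
Start: joints at [-0.139, 0.291, -0.153, 1.127, 0, 1.431], TCP at [0.525, 0, 0.245] pointing down, gripper open.
Joint ranges: [-2.52, 2.52], [-0.91, 1.74], [-1.3, 1.37], [-1.96, 2.02], [-1.52, 1.47], [-3.14, 3.14]. Speed limits (rad/s): [2.22, 2.22, 2.79, 3.14, 3.14, 3.14].

### API

Orientations are given as a rotation vector (axis times angle).
In Python, from workcell import arm, capture gives the robot as it stands.
- The arm moves only by the tool carry_out, never from a script. Its arguments are lists of equal length, an entry for each row: "fingers": the finger opening in mm, from 0 to 85.4; "travel": the shift along the tool's x, y, z in mm, a list of three; "spin": the turn about the tool's z in rad. In form: {"fingers": [fingers, ...], "travel": [[tx, ty, tz], ...], "spin": [spin, ...]}. A call has exactly 8 rows; each row is the pose to reach, as a shift and turn from the pose commanded when the call began, along the tool's axes at that moment; what a row does not reach only later rows make up. A row lasts 1/8 s, in which the tool goes at most 62.5 mm and 10.7 degrees, less where a joint would pass 70% of its speed; a pose out of reach is approached as far as the arm can. A call with a gripper value outside its range is refused whole. The fingers move at their own pace and stop on an object; "grip_force" is the grip in N (left out, the last holds). Time passes only in rows, so rows that repeat a pose let the fingers close, or fill a call up. It gives the time, the measured TCP pose, the force and the opening at its end, in the units of the state.
- arm.get_state(): the state, without advancing time (a new reading comes with each control period).
- capture(name): name is "scene" or "side" or "wrist"; returns a dict with "img" (480x640x3 uint8, red, green, blue), "fx", "fy", "cx", "cy" (pixels), "T" (4x4, takes a point from camera to world coordinates); the wrist camera has in their place "tool_from_camera" (4x4, takes a point from camera to tool coordinates, whose origin is the TCP and whose axes are the flange's). Camera axes: x right, y down, z forward; pixel columns grow to the right and rows downward; lengths in m; the calibration is good to about 2 mm. The wrist camera is an equidistant fisheye: a pixel r from the principal point sees the ray r / f radians off the axis. A picture is of the moment at which its call begins: read the wrist's pose just before it. There is no depth.
- arm.sign_off(): hands the job in, once; it reports no verdict.
The state is a dict: "t": time; "q": joint angles; "dq": joint speeds; "joint_efforts": joint torques, N m; "tcp_pos": TCP position; "ee_rot": TCP orientation; "wrist_force": force on the tool from outside, world axes, zero at the start; "ft_torque": the same for the moment, N m; "finger_gap": finger opening in m.
Only numpy, scipy, OpenCV 4.12 (cv2) and the standard library are available. Lean on these libraries where they do the work, as an engineer would, in place of code of your own. Each camera call takes 0.05 s, during which the arm holds its last target.

## Working session

There is one attempt and no reset: what is moved stays moved. The work goes in short steps, Python scripts to look and compute and a tool call to move; the robot and the scene stay as the last step left them, time stands still between calls to the robot, and variables do not carry over. Pictures are saved under pics/ and viewed, and the job is handed in when it is done.

Besides the shell and the picture viewer there is one more tool, called after ">>>" by a JSON object that holds its "name" and its "arguments". carry_out: Moves the arm, as the interface text tells. Its arguments: {"type":"object","properties":{"fingers":{"type":"array"},"travel":{"type":"array"},"spin":{"type":"array"},"grip_force":{"type":"number"}},"required":["fingers","travel","spin"]}

```bash
ls; mkdir -p pics
python3 - <<'E'
from workcell import arm, capture
import cv2, numpy as np, pickle
s=arm.get_state(); print({k:np.round(v,3).tolist() if not isinstance(v,float) else v for k,v in s.items()})
d={}
for n in ["scene","side","wrist"]:
    c=capture(n); d[n]=c; cv2.imwrite(f"pics/{n}0.png",c["img"][:,:,::-1])
    print(n,{k:np.round(v,4).tolist() for k,v in c.items() if k!="img"})
pickle.dump((s,d),open("c0.pkl","wb"))
E
```

```text
pics
{'t': 0.0, 'q': [-0.139, 0.291, -0.154, 1.127, -0.0, 1.432], 'dq': [0.0, 0.0, -0.002, -0.001, 0.001, -0.002], 'joint_efforts': [-0.003, -53.715, 33.136, 0.016, -0.0, 0.0], 'tcp_pos': [0.525, 0.0, 0.245], 'ee_rot': [-2.221, -2.221, 0.001], 'wrist_force': [0.363, 0.924, -0.195], 'ft_torque': [0.028, -0.031, 0.046], 'finger_gap': 0.0854094195023557}
scene {'fx': 525.845, 'fy': 525.845, 'cx': 322.8005, 'cy': 235.8451, 'T': [[-0.453, 0.5282, -0.7182, 1.1582], [0.8915, 0.2696, -0.364, 0.3358], [0.0014, -0.8052, -0.593, 0.5784], [0.0, 0.0, 0.0, 1.0]]}
side {'fx': 514.3033, 'fy': 514.3033, 'cx': 318.9032, 'cy': 232.9234, 'T': [[0.7716, -0.3782, 0.5115, 0.0829], [-0.6361, -0.458, 0.6209, -0.4934], [-0.0006, -0.8045, -0.594, 0.5173], [0.0, 0.0, 0.0, 1.0]]}
wrist {'fx': 371.6483, 'fy': 371.6483, 'cx': 320.2631, 'cy': 237.197, 'tool_from_camera': [[-0.0002, -0.9552, -0.296, 0.0755], [1.0, 0.0001, -0.001, 0.0007], [0.001, -0.296, 0.9552, -0.1289], [0.0, 0.0, 0.0, 1.0]]}
```

View pics/scene0.png

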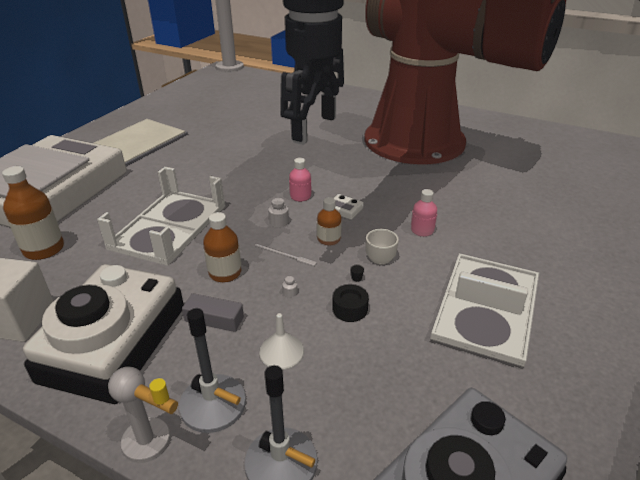

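View pics/side0.png

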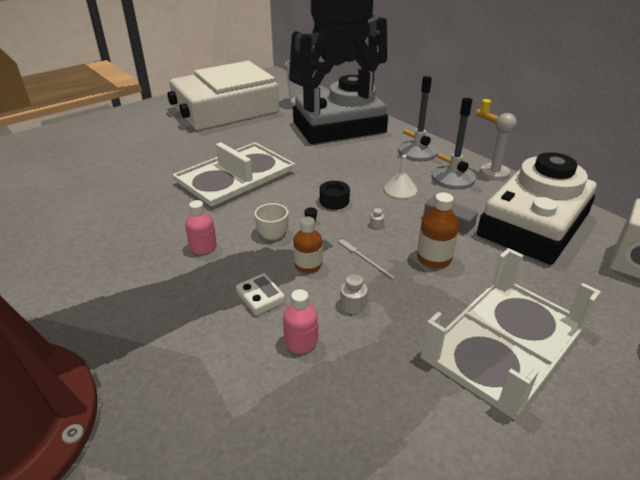

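View pics/wrist0.png

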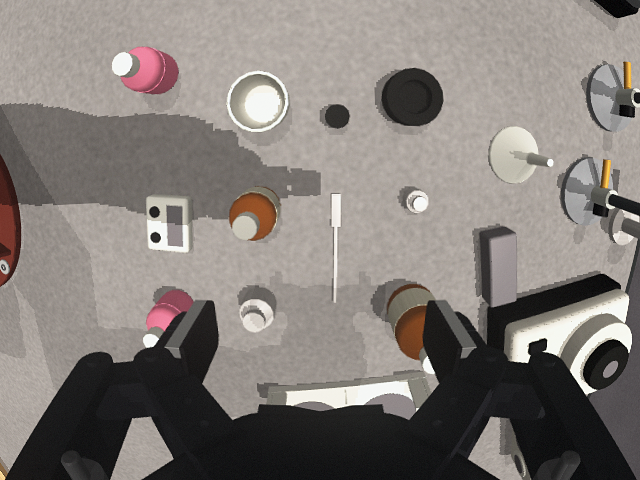

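The three views show: base tray with posts (scene 168,225; side 505,340), upper tray (scene 487,305; side 235,172), large weight (scene 278,212; side 354,295), crucible (scene 382,246; side 272,222), mixer cup (scene 350,302; side 335,195), short amber bottle (scene 329,222; side 308,247). The two pink bottles are decoys.

```bash
cat > h.py <<'E'
import numpy as np, cv2, pickle
from scipy.spatial.transform import Rotation as R
def ray(c,n,uv,s=None):
    u,v=uv
    if n=="wrist":
        d=np.array([u-c["cx"],v-c["cy"]])/c["fx"]; r=np.hypot(*d)
        p=np.array([*(d/r*np.sin(r)),np.cos(r)]) if r>1e-9 else np.array([0,0,1.])
        M=np.eye(4);M[:3,:3]=R.from_rotvec(s["ee_rot"]).as_matrix();M[:3,3]=s["tcp_pos"]
        T=M@c["tool_from_camera"]
    else:
        p=np.array([(u-c["cx"])/c["fx"],(v-c["cy"])/c["fy"],1]);T=c["T"]
    return T[:3,3],T[:3,:3]@p
def plane(c,n,uv,z,s=None):
    o,d=ray(c,n,uv,s); return (o+d*(z-o[2])/d[2])[:2]
def proj(c,n,P,s=None):
    if n=="wrist":
        M=np.eye(4);M[:3,:3]=R.from_rotvec(s["ee_rot"]).as_matrix();M[:3,3]=s["tcp_pos"]
        T=M@c["tool_from_camera"]
    else: T=c["T"]
    p=T[:3,:3].T@(np.asarray(P,float)-T[:3,3])
    if n=="wrist":
        rr=np.hypot(p[0],p[1]);th=np.arctan2(rr,p[2]);k=c["fx"]*th/max(rr,1e-9)
        return np.array([c["cx"]+k*p[0],c["cy"]+k*p[1]])
    return np.array([c["cx"]+c["fx"]*p[0]/p[2],c["cy"]+c["fy"]*p[1]/p[2]])
E
python3 - <<'E'
from h import *
s,d=pickle.load(open("c0.pkl","rb"))
for nm,sc,si,w,z in [("basepad1",(152,240),(525,318),None,.006),("basepad2",(183,210),(487,361),None,.006),("up1",(495,277),(259,162),None,.015),("up2",(482,326),(212,180),None,.015),
 ("lw top",(278,202),(354,281),(256,316),.048),("cruc rim",(382,238),(271,213),(258,101),.042),("mix top",(350,296),(335,189),(412,97),.030),("bottle cap",(329,204),(307,224),(246,227),.085)]:
    print(nm,plane(d["scene"],"scene",sc,z),plane(d["side"],"side",si,z), None if w is None else plane(d["wrist"],"wrist",w,z,s))
for n,(x,y,w,h) in {"scene":(90,150,150,120),"side":(415,240,190,180)}.items():
    im=d[n]["img"][y:y+h,x:x+w,::-1]; cv2.imwrite(f"pics/{n}_base.png",cv2.resize(im,None,fx=4,fy=4,interpolation=cv2.INTER_CUBIC)[:600,:800])
E
```

```text
basepad1 [ 0.61722957 -0.28594251] [ 0.61581942 -0.289328  ] None
basepad2 [ 0.5135233  -0.29918192] [ 0.51369651 -0.3009854 ] None
up1 [0.44903076 0.29194917] [0.57557562 0.29511447] None
up2 [0.56848309 0.29882852] [0.46617951 0.2931425 ] None
lw top [ 0.45897016 -0.11237299] [ 0.45367296 -0.11841265] [ 0.45978129 -0.10858816]
cruc rim [0.468054   0.09951915] [0.4665242  0.09606383] [0.46970803 0.09863835]
mix top [0.61288702 0.10595301] [0.60970217 0.10043912] [0.60929321 0.10460994]
bottle cap [4.73242349e-01 4.54356025e-04] [ 0.45566419 -0.01369026] [ 0.46402819 -0.0051539 ]
```

```bash
cat > pads.py <<'E'
from h import *
from scipy.optimize import least_squares
def pad(c,n,guess,z,s=None,r=.040,dbg=None):
    """guess world xy; segment dark pad among white floor, fit circle of radius r on plane z"""
    img=cv2.cvtColor(c["img"],cv2.COLOR_RGB2GRAY)
    H,W=img.shape
    u,v=proj(c,n,[*guess,z],s); u,v=int(u),int(v)
    # subpixel: radial edge search in world
    pts=[]
    for a in np.linspace(0,2*np.pi,120,endpoint=False):
        rr=np.arange(.025,.053,.0004)
        uv=np.array([proj(c,n,[guess[0]+q*np.cos(a),guess[1]+q*np.sin(a),z],s) for q in rr],np.float32)
        if uv.min()<1 or uv[:,0].max()>W-2 or uv[:,1].max()>H-2: continue
        p=cv2.remap(img,uv[:,0][None],uv[:,1][None],cv2.INTER_LINEAR)[0].astype(float)
        k=5
        g=np.array([p[i+1:i+1+k].mean()-p[i-k:i].mean() for i in range(k,len(p)-k)])
        i=np.argmax(g)
        if g[i]>20: pts.append([guess[0]+rr[i+k]*np.cos(a),guess[1]+rr[i+k]*np.sin(a)])
    pts=np.array(pts)
    if len(pts)<20: return None
    f=least_squares(lambda q:np.hypot(*(pts-q).T)-r,guess,loss="soft_l1",f_scale=.001)
    e=np.abs(f.fun)
    return f.x.round(4),len(pts),round(float(np.median(e))*1e3,2)
E
python3 - <<'E'
from pads import *
s,d=pickle.load(open("c0.pkl","rb"))
for n in ["scene","side"]:
    for g,z in [((.616,-.288),.006),((.514,-.300),.006),((.449,.292),.015),((.568,.298),.015),((.466,.293),.015)]:
        print(n,g,pad(d[n],n,g,z))
E
```

```text
scene (0.616, -0.288) (array([ 0.6137, -0.2888]), 105, 0.44)
scene (0.514, -0.3) (array([ 0.5128, -0.2998]), 120, 0.33)
scene (0.449, 0.292) (array([0.4637, 0.2917]), 71, 1.15)
scene (0.568, 0.298) (array([0.5671, 0.2985]), 120, 0.23)
scene (0.466, 0.293) (array([0.4654, 0.2916]), 50, 0.32)
side (0.616, -0.288) (array([ 0.6154, -0.2886]), 120, 0.2)
side (0.514, -0.3) (array([ 0.514 , -0.2995]), 107, 0.18)
side (0.449, 0.292) (array([0.4647, 0.2914]), 88, 1.24)
side (0.568, 0.298) (array([0.5679, 0.2988]), 74, 0.44)
side (0.466, 0.293) (array([0.4671, 0.2918]), 114, 0.42)
```

View pics/scene_base.png

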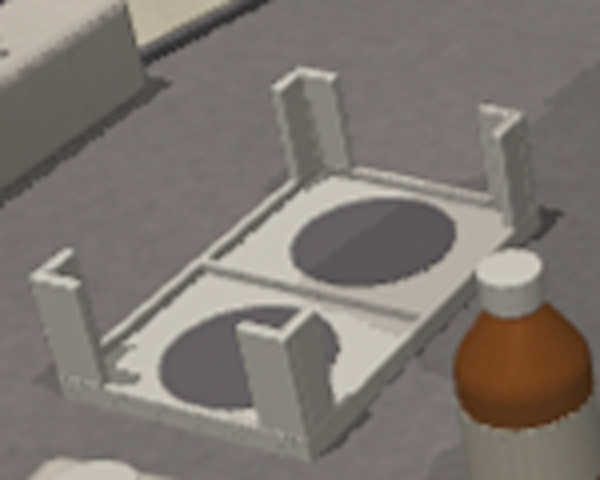

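Both tray poses fit well: the two cameras agree to about 1.5 mm. I'll move above the large weight and turn the jaws to the tray's y direction.

>>> {"name": "carry_out", "arguments": {"fingers": [85,85,85,85,85,85,85,85], "travel": [[-30,-18,15],[-60,-36,30],[-90,-54,45],[-112,-69,65],[-112,-69,65],[-112,-69,65],[-112,-69,65],[-112,-69,65]], "spin": [-0.18,-0.36,-0.54,-0.72,-0.9,-1.08,-1.26,-1.44], "grip_force": 50}}

```text
t: 1.15
tcp_pos: [0.4558, -0.112, 0.1801]
ee_rot: [-0.196, -3.135, -0.0]
wrist_force: [0.8, 0.1, 0.8]
finger_gap: 0.0846
```

```bash
cat > snap.py <<'E'
from h import *
from workcell import arm, capture
import sys
tag=sys.argv[1]; names=sys.argv[2].split(",")
s=arm.get_state(); d={}
for n in names:
    d[n]=capture(n); cv2.imwrite(f"pics/{n}_{tag}.png",d[n]["img"][:,:,::-1])
pickle.dump((s,d),open(f"c_{tag}.pkl","wb"))
Rm=R.from_rotvec(s["ee_rot"]).as_matrix()
print("t",s["t"],"q",np.round(s["q"],3),"tcp",np.round(s["tcp_pos"],4),"gap",round(s["finger_gap"],4),"F",np.round(s["wrist_force"],1))
print("toolx",Rm[:,0].round(3),"tooly",Rm[:,1].round(3),"toolz",Rm[:,2].round(3))
E
python3 snap.py 1 wrist
```

```text
t 1.15 q [-0.397  0.237 -0.408  0.926 -0.    -0.272] tcp [ 0.4558 -0.112   0.1801] gap 0.0846 F [0.8 0.1 0.8]
toolx [-0.992  0.125  0.   ] tooly [0.125 0.992 0.   ] toolz [-0.  0. -1.]
```

View pics/wrist_1.png

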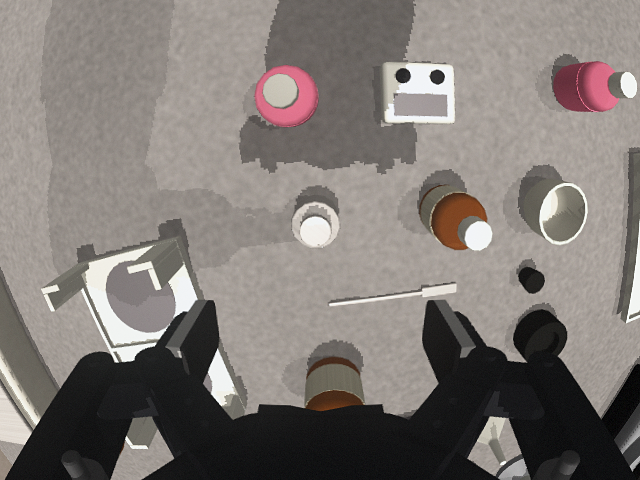

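Run:
```python
from pads import *
s,d=pickle.load(open("c_1.pkl","rb")); c=d["wrist"]
P=lambda uv,z: plane(c,"wrist",uv,z,s).round(4)
print("knob top",P((315.5,231),.048),"body top",P((315.5,224),.031))
print("cruc rim",P((557,212),.042),"mixer",P((540,333),.03),"cap",P((478,236),.085),"pad",pad(c,"wrist",(.514,-.300),.006,s))
print("tall bottle label-front bottom?",P((335,350),.0))
im=c["img"][180:280,260:380,::-1]; cv2.imwrite("pics/w1z.png",cv2.resize(im,None,fx=5,fy=5,interpolation=cv2.INTER_CUBIC))
print("tcp proj",proj(c,"wrist",s["tcp_pos"],s), "weight center proj", [proj(c,"wrist",[.459,-.112,z],s) for z in (.048,.031,0)])
```

```text
knob top [ 0.4563 -0.1156] body top [ 0.4555 -0.1157]
cruc rim [0.4661 0.0904] mixer [0.595  0.0941] cap [ 0.4625 -0.0062] pad (array([ 0.5143, -0.3007]), 116, 0.22)
tall bottle label-front bottom? [ 0.5943 -0.1147]
tcp proj [320.24934329 321.49502408] weight center proj [array([320.79673576, 233.97532551]), array([320.7741022 , 227.71616394]), array([320.73861631, 217.95966078])]
```

View pics/w1z.png

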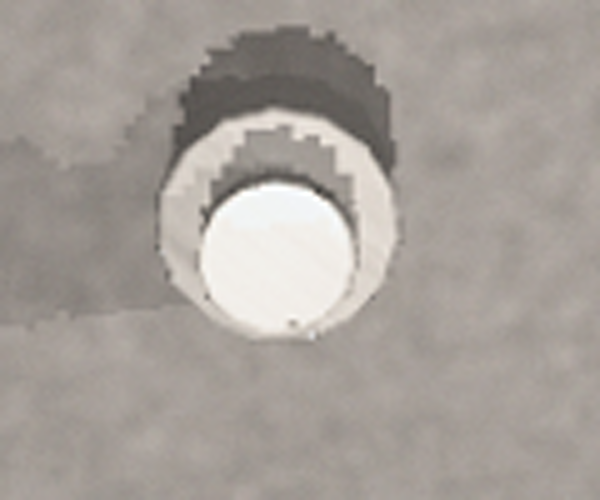

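```bash
cat > mv.py <<'E'
from h import *
from workcell import arm
import sys
# mv.py x y z [yaw_of_tool_y in deg]  -> travel mm and spin from now
s=arm.get_state(); Rm=R.from_rotvec(s["ee_rot"]).as_matrix()
a=sys.argv[1:]
tgt=np.array([float(v) for v in a[:3]])
print("t %.2f"%s["t"],"tcp",np.round(s["tcp_pos"],4),"travel mm",(Rm.T@(tgt-s["tcp_pos"])*1e3).round(1))
ang=np.degrees(np.arctan2(Rm[1,1],Rm[0,1]))
if len(a)>3:
    dl=(float(a[3])-ang+180)%360-180
    print("yaw now %.2f spin %.4f"%(ang,-np.radians(dl)),"q6",s["q"][5].round(3))
E
python3 mv.py .457 -.1155 .017 96.2
```

```text
t 1.20 tcp [ 0.4558 -0.112   0.1802] travel mm [ -1.6  -3.4 163.2]
yaw now 83.34 spin -0.2244 q6 -0.281
```

>>> {"name": "carry_out", "arguments": {"fingers": [85,85,85,85,85,85,85,85], "travel": [[-1.5,-3.5,30],[-1.5,-3.5,60],[-1.5,-3.5,90],[-1.5,-3.5,115],[-1.5,-3.5,135],[-1.5,-3.5,150],[-1.5,-3.5,160],[-1.5,-3.5,163]], "spin": [-0.12,-0.235,-0.235,-0.235,-0.235,-0.235,-0.235,-0.235]}}

```text
t: 2.2
tcp_pos: [0.4567, -0.1155, 0.0169]
ee_rot: [0.162, -3.137, -0.001]
wrist_force: [-0.1, 0.5, 0.7]
finger_gap: 0.0851
```

>>> {"name": "carry_out", "arguments": {"fingers": [60,45,30,30,30,30,30,30], "travel": [[0,0,0],[0,0,0],[0,0,0],[0,0,0],[0,0,0],[0,0,0],[0,0,0],[0,0,0]], "spin": [0,0,0,0,0,0,0,0], "grip_force": 50}}

```text
t: 3.2
tcp_pos: [0.4574, -0.1158, 0.018]
ee_rot: [-0.163, 3.136, -0.001]
wrist_force: [-1.3, 1.0, 7.0]
finger_gap: 0.0361
```

```bash
python3 mv.py .514 -.3 .15 96.2; python3 snap.py 2 side,wrist
```

```text
t 3.20 tcp [ 0.4574 -0.1158  0.018 ] travel mm [ -37.3 -189.1 -131.8]
yaw now 95.96 spin -0.0042 q6 -0.507
t 3.2 q [-0.403  0.459 -0.604  0.508 -0.    -0.507] tcp [ 0.4574 -0.1158  0.018 ] gap 0.0361 F [-1.3  1.   7. ]
toolx [-0.995 -0.104 -0.001] tooly [-0.104  0.995 -0.001] toolz [ 0.001 -0.    -1.   ]
```

View pics/wrist_2.png

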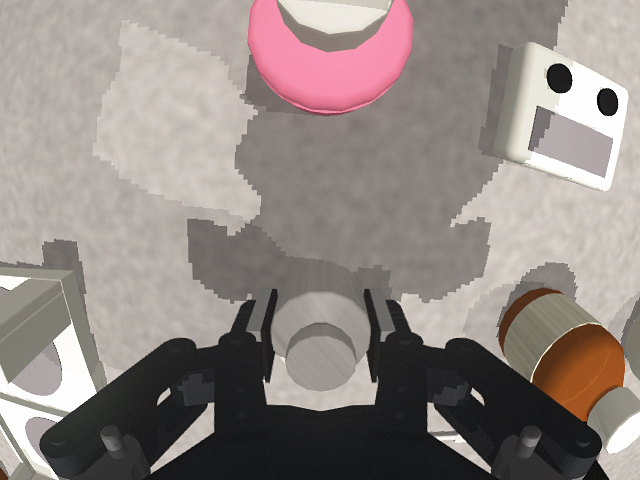

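View pics/side_2.png

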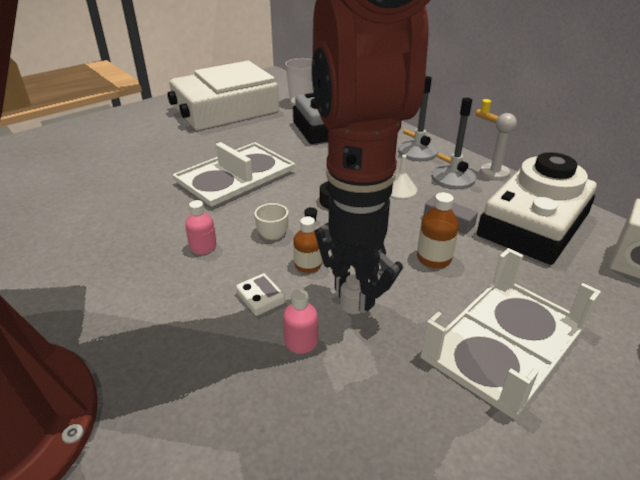

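Weight held (gap 36 mm, jaws either side of it at pixel 320,340). Lifting and moving over the nearer pad.

>>> {"name": "carry_out", "arguments": {"fingers": [30,30,30,30,30,30,30,30], "travel": [[0,0,-15],[0,0,-55],[0,0,-100],[-8,-40,-103],[-18,-90,-103],[-28,-140,-103],[-35,-177,-103],[-37.5,-189,-103]], "spin": [0,0,0,0,0,0,0,0]}}

```text
t: 4.3
tcp_pos: [0.5141, -0.3017, 0.12]
ee_rot: [-0.161, 3.137, -0.0]
wrist_force: [-0.3, 0.4, -3.3]
finger_gap: 0.0366
```

```bash
python3 mv.py .514 -.3 .023 96.2; python3 snap.py 3 wrist;python3 - <<'E'
from pads import *
s,d=pickle.load(open("c_3.pkl","rb")); c=d["wrist"]
for g in ((.514,-.3),(.6146,-.2887)): print(pad(c,"wrist",g,.006,s))
E
```

```text
t 4.30 tcp [ 0.5141 -0.3017  0.12  ] travel mm [-0.1  1.8 97. ]
yaw now 95.86 spin -0.0060 q6 -0.755
t 4.3 q [-0.653  0.517 -0.151  0.903 -0.    -0.755] tcp [ 0.5141 -0.3017  0.12  ] gap 0.0366 F [-0.3  0.4 -3.3]
toolx [-0.995 -0.102 -0.   ] tooly [-0.102  0.995 -0.   ] toolz [ 0. -0. -1.]
(array([ 0.5145, -0.3004]), 111, 0.35)
(array([ 0.6197, -0.2869]), 115, 4.18)
```

View pics/wrist_3.png

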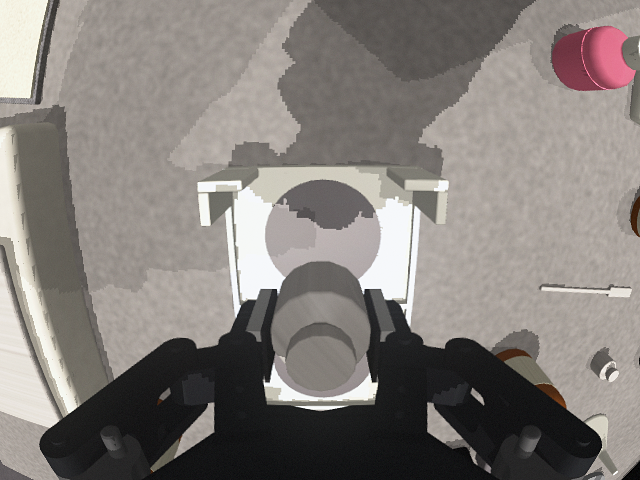

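Weight hangs over pad B (pad seen at 322,232, fitted at 0.5145,-0.3004). Lowering it.

>>> {"name": "carry_out", "arguments": {"fingers": [30,30,30,30,30,30,30,30], "travel": [[0,1,20],[0,1,40],[0,1,60],[0,1,75],[0,1,85],[0,1,91],[0,1,94],[0,1,95.5]], "spin": [0,0,0,0,0,0,0,0]}}

```text
t: 5.35
tcp_pos: [0.5141, -0.2989, 0.025]
ee_rot: [-0.164, 3.137, -0.001]
wrist_force: [0.2, -0.3, -3.1]
finger_gap: 0.0364
```

>>> {"name": "carry_out", "arguments": {"fingers": [30,38,46,56,62,62,62,62], "travel": [[0,0,0.8],[0,0,0.8],[0,0,0.8],[0,0,0.8],[0,0,-5],[0,0,-25],[0,0,-60],[0,0,-100]], "spin": [0,0,0,0,0,0,0,0]}}

```text
t: 6.35
tcp_pos: [0.5136, -0.2985, 0.1259]
ee_rot: [0.164, -3.137, -0.001]
wrist_force: [1.1, -0.4, -0.5]
finger_gap: 0.0618
```

```bash
python3 mv.py .466 .098 .12 96.2; python3 snap.py 4 wrist,side;python3 - <<'E'
from pads import *
s,d=pickle.load(open("c_4.pkl","rb")); c=d["wrist"]
for g in ((.514,-.3),(.6146,-.2887)): print(pad(c,"wrist",g,.006,s))
E
```

```text
t 6.35 tcp [ 0.5136 -0.2985  0.1259] travel mm [  6.1 399.3   6.1]
yaw now 95.97 spin -0.0041 q6 -0.754
t 6.35 q [-0.65   0.508 -0.149  0.915  0.    -0.754] tcp [ 0.5136 -0.2985  0.1259] gap 0.0618 F [ 1.1 -0.4 -0.5]
toolx [-0.995 -0.104  0.   ] tooly [-0.104  0.995  0.   ] toolz [-0.  0. -1.]
(array([ 0.514 , -0.3004]), 120, 0.17)
(array([ 0.6155, -0.2894]), 120, 0.15)
```

View pics/wrist_4.png

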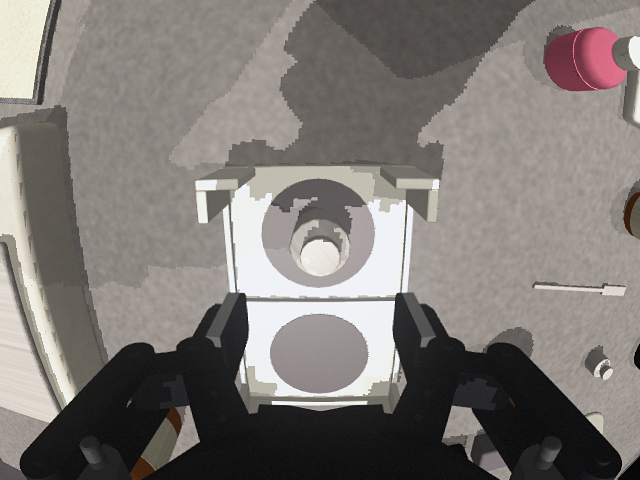

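View pics/side_4.png

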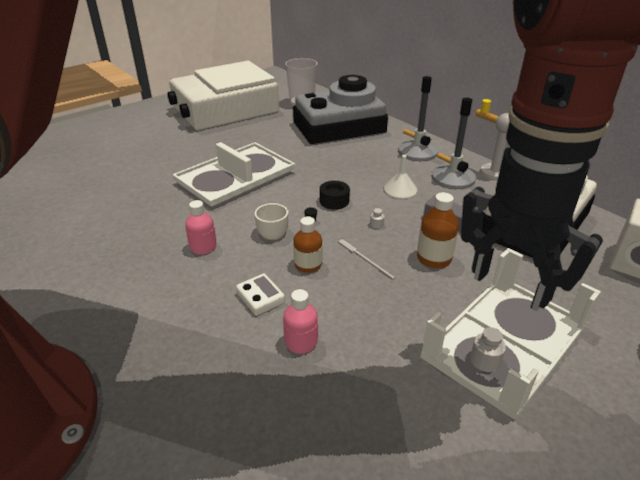

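Weight stands upright in the middle of pad B (knob at 320,258 in wrist view). Next, the crucible.

>>> {"name": "carry_out", "arguments": {"fingers": [85,85,85,85,85,85,85,85], "travel": [[0,10,-40],[0,65,-50],[2,125,-50],[3,185,-50],[4,245,-50],[5,305,-50],[6,360,-50],[6,399,-50]], "spin": [0,0,0,0,0,0,0,0]}}

```text
t: 7.45
tcp_pos: [0.4657, 0.0996, 0.1748]
ee_rot: [-0.166, 3.137, 0.0]
wrist_force: [0.7, 0.0, 0.2]
finger_gap: 0.0849
```

```bash
python3 snap.py 5 wrist;python3 - <<'E'
from pads import *
s,d=pickle.load(open("c_5.pkl","rb")); c=d["wrist"]
im=c["img"][150:330,230:410,::-1]; cv2.imwrite("pics/w5z.png",cv2.resize(im,None,fx=3,fy=3,interpolation=cv2.INTER_CUBIC))
s4,d4=pickle.load(open("c_4.pkl","rb")); print(plane(d4["wrist"],"wrist",(320,258),.054,s4))
E
```

```text
t 7.45 q [ 0.057  0.254 -0.4    0.917  0.    -0.049] tcp [0.4657 0.0996 0.1748] gap 0.0849 F [0.7 0.  0.2]
toolx [-0.994 -0.105 -0.   ] tooly [-0.105  0.994  0.   ] toolz [ 0.  0. -1.]
[ 0.51323533 -0.29883402]
```

View pics/wrist_5.png

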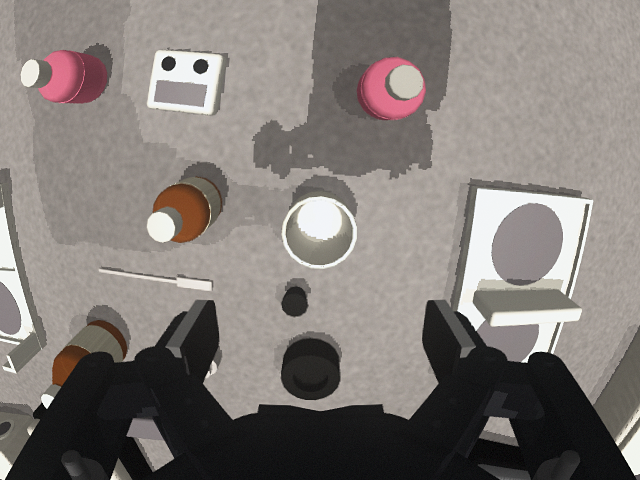

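View pics/w5z.png

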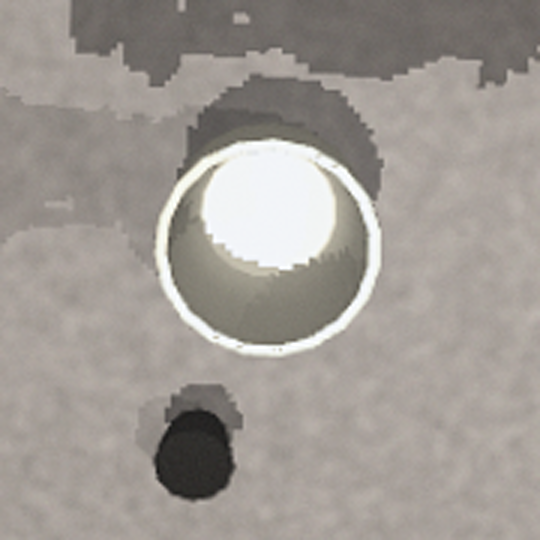

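```bash
python3 - <<'E'
from pads import *
s,d=pickle.load(open("c_5.pkl","rb")); c=d["wrist"]
print(plane(c,"wrist",(319.7,232.3),.042,s))
print("mixer",plane(c,"wrist",(311,372),.03,s),"pads",[pad(c,"wrist",g,.015,s) for g in ((.466,.2917),(.5675,.2987))])
E
python3 mv.py .467 .099 .02 96.2
```

```text
[0.46785644 0.09930344]
mixer [0.6042821  0.10563474] pads [(array([0.4673, 0.2919]), 120, 0.14), (array([0.5701, 0.2986]), 52, 0.56)]
t 7.50 tcp [0.4651 0.1027 0.1749] travel mm [ -1.5  -4.2 154.9]
yaw now 96.13 spin -0.0013 q6 -0.045
```

>>> {"name": "carry_out", "arguments": {"fingers": [85,85,85,85,85,85,85,85], "travel": [[0,0,15],[0,0,35],[0,0,55],[0,0,70],[0,0,80],[0,0,80],[0,0,80],[0,0,80]], "spin": [0,0,0,0,0,0,0,0]}}

```text
t: 8.5
tcp_pos: [0.4668, 0.0975, 0.0953]
ee_rot: [-0.163, 3.136, 0.0]
wrist_force: [0.1, 0.0, 0.9]
finger_gap: 0.0849
```

```bash
python3 mv.py .4675 .099 .02 96.2
```

```text
t 8.50 tcp [0.4668 0.0975 0.0953] travel mm [-0.7  1.4 75.3]
yaw now 95.97 spin -0.0041 q6 -0.052
```

>>> {"name": "carry_out", "arguments": {"fingers": [85,85,85,85,85,85,85,85], "travel": [[-0.5,1.5,15],[-0.5,1.5,35],[-0.5,1.5,50],[-0.5,1.5,62],[-0.5,1.5,70],[-0.5,1.5,75],[-0.5,1.5,75],[-0.5,1.5,75]], "spin": [0,0,0,0,0,0,0,0]}}

```text
t: 9.5
tcp_pos: [0.467, 0.099, 0.0201]
ee_rot: [-0.164, 3.137, 0.0]
wrist_force: [0.0, 0.7, -0.4]
finger_gap: 0.0854
```

>>> {"name": "carry_out", "arguments": {"fingers": [70,60,50,50,50,50,50,50], "travel": [[0,0,0],[0,0,0],[0,0,0],[0,0,0],[0,0,0],[0,0,0],[0,0,0],[0,0,0]], "spin": [0,0,0,0,0,0,0,0], "grip_force": 35}}

```text
t: 10.5
tcp_pos: [0.4669, 0.099, 0.0202]
ee_rot: [-0.164, 3.137, -0.0]
wrist_force: [-1.4, -0.8, 5.1]
finger_gap: 0.0542
```

```bash
python3 snap.py 6 wrist;python3 mv.py .6152 -.289 .18 96.2
```

```text
t 10.5 q [ 0.056  0.463 -0.587  0.521 -0.    -0.049] tcp [0.4669 0.099  0.0202] gap 0.0542 F [-1.4 -0.8  5.1]
toolx [-0.995 -0.104 -0.   ] tooly [-0.104  0.995 -0.   ] toolz [ 0. -0. -1.]
t 10.55 tcp [0.4669 0.099  0.0202] travel mm [-107.2 -401.3 -159.8]
yaw now 95.97 spin -0.0040 q6 -0.049
```

View pics/wrist_6.png

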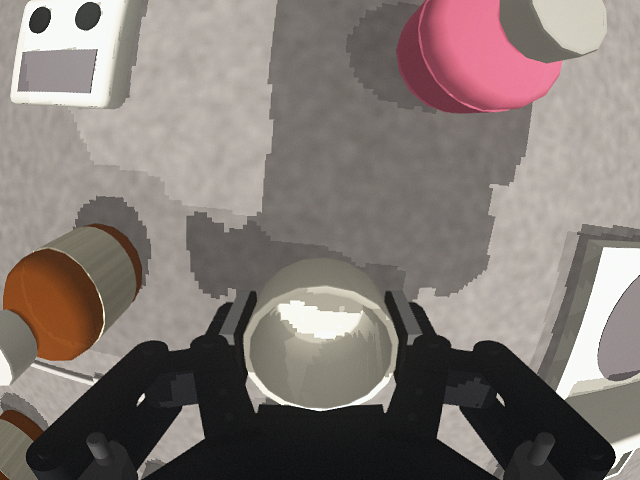

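Crucible gripped (rim between jaws, 320,345). Lift and carry to pad A.

>>> {"name": "carry_out", "arguments": {"fingers": [50,50,50,50,50,50,50,50], "travel": [[0,0,-15],[0,0,-60],[0,0,-110],[0,0,-160],[-10,-40,-165],[-23,-90,-165],[-37,-140,-165],[-50,-190,-165]], "spin": [0,0,0,0,0,0,0,0]}}

```text
t: 11.55
tcp_pos: [0.5366, -0.0863, 0.1849]
ee_rot: [-0.164, 3.137, 0.0]
wrist_force: [0.7, 0.5, -0.8]
finger_gap: 0.0539
```

>>> {"name": "carry_out", "arguments": {"fingers": [50,50,50,50,50,50,50,50], "travel": [[-13,-50,0],[-26,-100,0],[-40,-150,0],[-52,-190,0],[-57,-208,0],[-57,-211,15],[-57,-211,35],[-57,-211,50]], "spin": [0,0,0,0,0,0,0,0]}}

```text
t: 12.55
tcp_pos: [0.6139, -0.2873, 0.1329]
ee_rot: [0.165, -3.135, -0.002]
wrist_force: [0.4, -0.6, 0.5]
finger_gap: 0.054
```

```bash
python3 snap.py 7 wrist,scene;python3 mv.py .6152 -.289 .027 96.2
python3 - <<'E'
from pads import *
s,d=pickle.load(open("c_7.pkl","rb")); c=d["wrist"]
for g in ((.514,-.3),(.6146,-.2887)): print(pad(c,"wrist",g,.006,s))
E
```

```text
t 12.55 q [-0.546  0.655  0.135  1.053  0.    -0.65 ] tcp [ 0.6139 -0.2873  0.1329] gap 0.054 F [ 0.4 -0.6  0.5]
toolx [-0.995 -0.105  0.002] tooly [-0.105  0.995  0.002] toolz [-0.002  0.001 -1.   ]
t 12.65 tcp [ 0.6135 -0.2872  0.1324] travel mm [ -1.9  -2.3 105.4]
yaw now 96.01 spin -0.0034 q6 -0.65
(array([ 0.5138, -0.3004]), 120, 0.17)
(array([ 0.616 , -0.2893]), 108, 0.33)
```

View pics/scene_7.png

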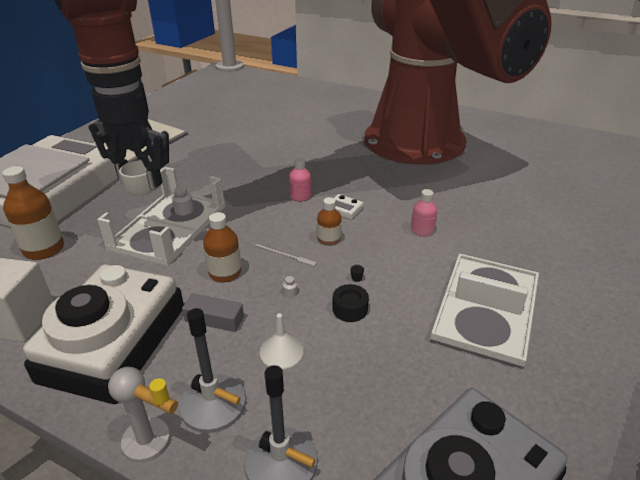

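View pics/wrist_7.png

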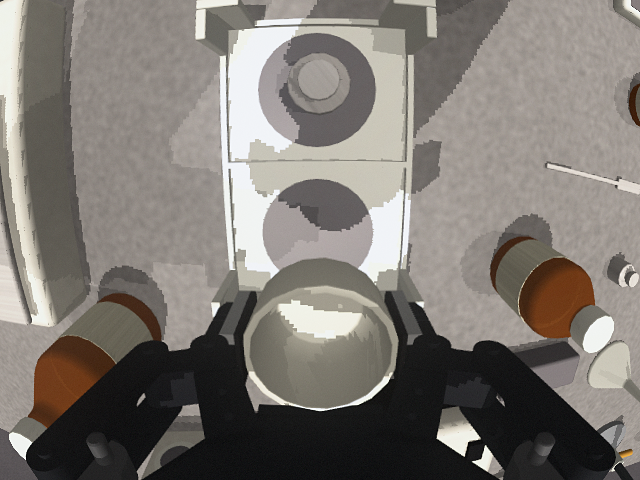

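Run:
```python
from pads import *
s,d=pickle.load(open("c_7.pkl","rb")); c=d["wrist"]
for uv in ((133,298),(518,243)): print(plane(c,"wrist",uv,.02,s))
```

```text
[ 0.6793427  -0.43030915]
[ 0.60246777 -0.13780976]
```

>>> {"name": "carry_out", "arguments": {"fingers": [50,50,50,50,50,50,50,50], "travel": [[-1,-1,15],[-1.5,-2,30],[-1.5,-2,45],[-1.5,-2,60],[-1.5,-2,60],[-1.5,-2,60],[-1.5,-2,60],[-1.5,-2,60]], "spin": [0,0,0,0,0,0,0,0]}}

```text
t: 13.65
tcp_pos: [0.6169, -0.2907, 0.0754]
ee_rot: [-0.164, 3.137, -0.001]
wrist_force: [0.3, -0.7, -0.7]
finger_gap: 0.0536
```

```bash
python3 mv.py .6152 -.289 .027 96.2
```

```text
t 13.65 tcp [ 0.6169 -0.2907  0.0754] travel mm [ 1.6  1.9 48.4]
yaw now 95.97 spin -0.0040 q6 -0.652
```

>>> {"name": "carry_out", "arguments": {"fingers": [50,50,50,50,50,50,50,50], "travel": [[1,1,12],[1.5,1.7,24],[1.5,1.7,34],[1.5,1.7,42],[1.5,1.7,46],[1.5,1.7,48],[1.5,1.7,49],[1.5,1.7,49]], "spin": [0,0,0,0,0,0,0,0]}}

```text
t: 14.65
tcp_pos: [0.6151, -0.2891, 0.0263]
ee_rot: [-0.164, 3.137, -0.0]
wrist_force: [-1.0, 1.4, 2.7]
finger_gap: 0.0539
```

>>> {"name": "carry_out", "arguments": {"fingers": [50,56,62,70,75,75,75,75], "travel": [[0,0,0.5],[0,0,0.5],[0,0,0.5],[0,0,0.5],[0,0,0],[0,0,-20],[0,0,-60],[0,0,-110]], "spin": [0,0,0,0,0,0,0,0]}}

```text
t: 15.65
tcp_pos: [0.6142, -0.2886, 0.136]
ee_rot: [0.163, -3.136, -0.002]
wrist_force: [1.0, 0.0, -0.3]
finger_gap: 0.0752
```

```bash
python3 snap.py 8 wrist,side;python3 mv.py .517 .295 .21 4
```

```text
t 15.65 q [-0.547  0.654  0.142  1.06  -0.    -0.651] tcp [ 0.6142 -0.2886  0.136 ] gap 0.0752 F [ 1.   0.  -0.3]
toolx [-0.995 -0.104  0.002] tooly [-0.104  0.995  0.001] toolz [-0.002  0.001 -1.   ]
t 15.75 tcp [ 0.6178 -0.2907  0.1419] travel mm [ 38.8 592.6 -71.7]
yaw now 95.98 spin 1.6053 q6 -0.651
```

View pics/wrist_8.png

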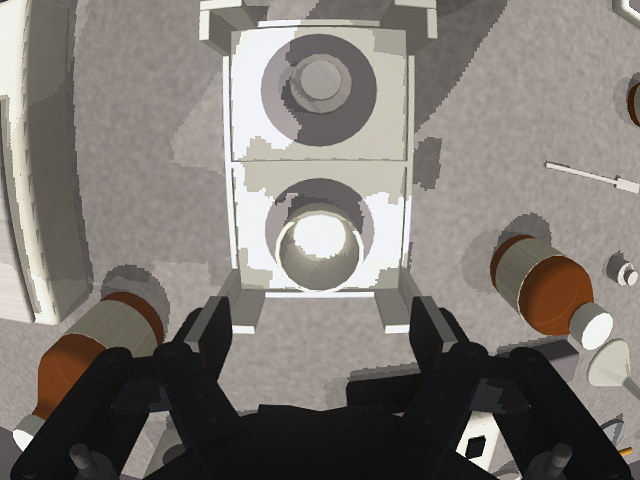

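View pics/side_8.png

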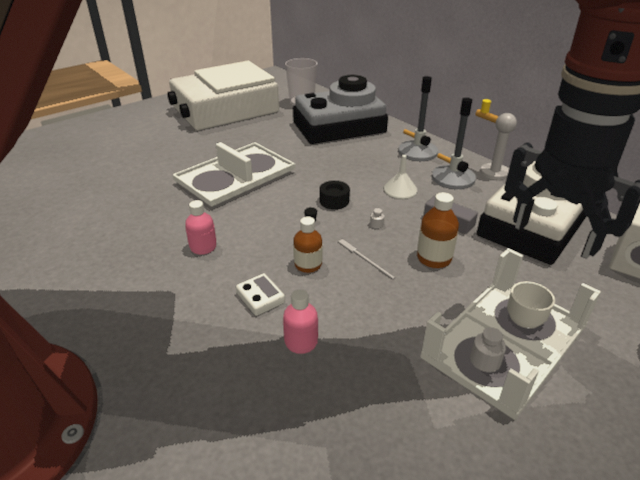

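Crucible and weight both stand on their pads, rim at (319,250) and knob at (320,83). Now to the upper tray, turning the jaws.

>>> {"name": "carry_out", "arguments": {"fingers": [75,75,75,75,75,60,60,60], "travel": [[0,5,-50],[4,50,-70],[8,110,-70],[12,170,-70],[16,230,-70],[20,290,-70],[24,350,-70],[28,410,-70]], "spin": [0,0.17,0.34,0.51,0.68,0.85,1.02,1.19]}}

```text
t: 16.75
tcp_pos: [0.544, 0.1171, 0.2058]
ee_rot: [1.628, 2.686, 0.0]
wrist_force: [1.4, -0.1, -0.4]
finger_gap: 0.06
```

```bash
python3 mv.py .517 .295 .2 4
python3 - <<'E'
from pads import *
s,d=pickle.load(open("c_8.pkl","rb")); c=d["wrist"]
print(plane(c,"wrist",(319,250),.048,s),plane(c,"wrist",(320,83),.054,s),[pad(c,"wrist",g,.006,s) for g in ((.514,-.3),(.6146,-.2887))])
E
```

```text
t 16.75 tcp [0.544  0.1171 0.2058] travel mm [170.2  58.4   5.8]
yaw now 27.56 spin 0.4113 q6 1.17
[ 0.61447824 -0.28936447] [ 0.51526362 -0.29908541] [(array([ 0.5138, -0.3004]), 120, 0.15), (array([ 0.616 , -0.2894]), 120, 0.52)]
```

>>> {"name": "carry_out", "arguments": {"fingers": [60,60,60,60,60,60,60,60], "travel": [[45,15,0],[90,30,0],[130,45,0],[160,55,0],[169,58,5],[169,58,5],[169,58,5],[169,58,5]], "spin": [0.15,0.3,0.4,0.4,0.4,0.4,0.4,0.4]}}

```text
t: 17.75
tcp_pos: [0.5172, 0.2908, 0.201]
ee_rot: [2.124, 2.314, 0.0]
wrist_force: [-0.3, 0.1, 1.2]
finger_gap: 0.0601
```

```bash
python3 snap.py 9 wrist,scene,side
python3 - <<'E'
from pads import *
s,d=pickle.load(open("c_9.pkl","rb"))
for n in d: print(n,[pad(d[n],n,g,.015,s) for g in ((.467,.2918),(.568,.2987))])
E
```

```text
t 17.75 q [ 0.389  0.446 -0.04   1.084 -0.     1.875] tcp [0.5172 0.2908 0.201 ] gap 0.0601 F [-0.3  0.1  1.2]
toolx [-0.085  0.996 -0.   ] tooly [0.996 0.085 0.   ] toolz [ 0. -0. -1.]
wrist [(array([0.4671, 0.2915]), 120, 0.11), (array([0.5693, 0.2986]), 120, 0.28)]
scene [(array([0.4656, 0.2909]), 58, 0.52), (array([0.5671, 0.2986]), 120, 0.21)]
side [(array([0.4667, 0.2914]), 120, 0.54), (array([0.5679, 0.2988]), 73, 0.47)]
```

View pics/wrist_9.png

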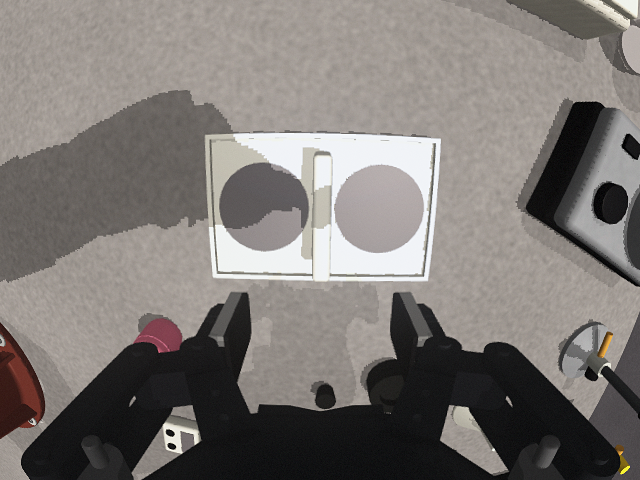

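Upper tray below, its divider at (321,215), centre (0.517,0.295), yaw 4.0°. Descending on the divider.

```bash
python3 mv.py .5172 .295 .038 4.05
```

```text
t 17.90 tcp [0.517  0.2912 0.2009] travel mm [  3.7   0.5 162.9]
yaw now 4.92 spin 0.0152 q6 1.875
```

>>> {"name": "carry_out", "arguments": {"fingers": [55,55,55,55,55,55,55,55], "travel": [[3.5,0.5,30],[3.5,0.5,60],[3.5,0.5,90],[3.5,0.5,115],[3.5,0.5,135],[3.5,0.5,152],[3.5,0.5,162],[3.5,0.5,162]], "spin": [0.015,0.015,0.015,0.015,0.015,0.015,0.015,0.015]}}

```text
t: 18.9
tcp_pos: [0.5167, 0.2951, 0.0384]
ee_rot: [-2.14, -2.299, 0.001]
wrist_force: [-0.3, 0.6, 0.2]
finger_gap: 0.0551
```

>>> {"name": "carry_out", "arguments": {"fingers": [45,35,25,15,8,8,8,8], "travel": [[0,0,0],[0,0,0],[0,0,0],[0,0,0],[0,0,0],[0,0,0],[0,0,0],[0,0,0]], "spin": [0,0,0,0,0,0,0,0], "grip_force": 70}}

```text
t: 19.9
tcp_pos: [0.5174, 0.2954, 0.0392]
ee_rot: [2.14, 2.299, 0.001]
wrist_force: [0.3, -0.3, 5.2]
finger_gap: 0.0133
```

```bash
python3 snap.py 10 wrist,side; python3 mv.py .5647 -.2947 .19 6.2
```

```text
t 19.9 q [ 0.396  0.605 -0.239  0.725 -0.     1.895] tcp [0.5174 0.2954 0.0392] gap 0.0133 F [ 0.3 -0.3  5.2]
toolx [-0.072  0.997  0.   ] tooly [0.997 0.072 0.001] toolz [ 0.001  0.    -1.   ]
t 20.00 tcp [0.5173 0.2954 0.0392] travel mm [-592.     5.1 -150.9]
yaw now 4.11 spin -0.0365 q6 1.895
```

View pics/wrist_10.png

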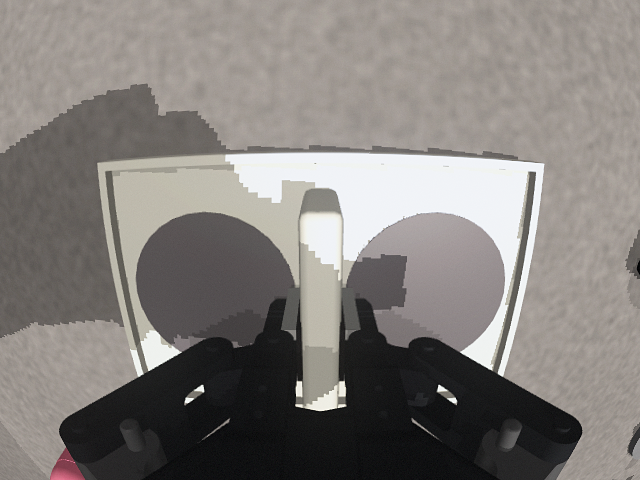

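View pics/side_10.png

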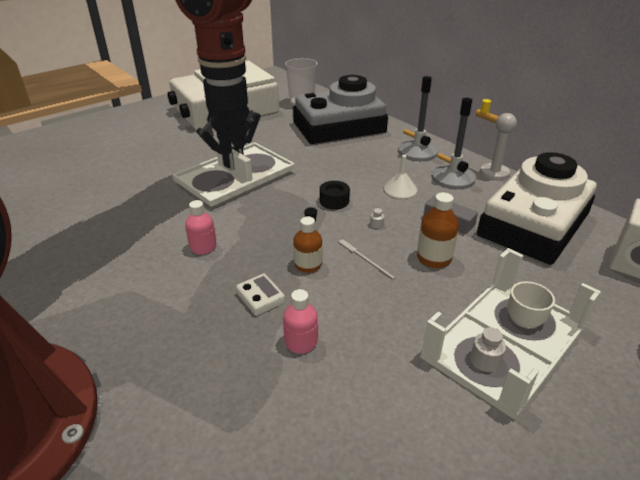

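Divider gripped (jaws at 320,300). Lift and carry high across the bench, above the bottles.

>>> {"name": "carry_out", "arguments": {"fingers": [8,8,8,8,8,8,8,8], "travel": [[0,0,-10],[0,0,-30],[0,0,-60],[0,0,-95],[0,0,-130],[0,0,-155],[0,0,-165],[0,0,-165]], "spin": [0,0,0,0,0,0,0,0]}}

```text
t: 21.0
tcp_pos: [0.5169, 0.2953, 0.2038]
ee_rot: [2.14, 2.3, 0.0]
wrist_force: [-0.7, 0.3, -2.4]
finger_gap: 0.0132
```

>>> {"name": "carry_out", "arguments": {"fingers": [8,8,8,8,8,8,8,8], "travel": [[-15,0,0],[-45,0,0],[-85,1,0],[-130,1,0],[-175,2,0],[-220,2,0],[-265,2,0],[-310,3,0]], "spin": [0,0,0,0,-0.01,-0.02,-0.03,-0.037]}}

```text
t: 22.0
tcp_pos: [0.5411, -0.0159, 0.2027]
ee_rot: [-2.097, -2.338, 0.002]
wrist_force: [0.6, -0.9, -2.9]
finger_gap: 0.013
```

```bash
python3 mv.py .5647 -.2947 .2 6.2; python3 snap.py 11 scene
```

```text
t 22.00 tcp [ 0.5411 -0.0159  0.2027] travel mm [-279.8   -6.7    2.7]
yaw now 6.22 spin 0.0004 q6 1.298
t 22.0 q [-0.164  0.35  -0.184  1.039 -0.     1.298] tcp [ 0.5411 -0.0159  0.2027] gap 0.013 F [ 0.6 -0.9 -2.9]
toolx [-0.108  0.994  0.   ] tooly [ 0.994  0.108 -0.002] toolz [-0.002  0.    -1.   ]
```

View pics/scene_11.png

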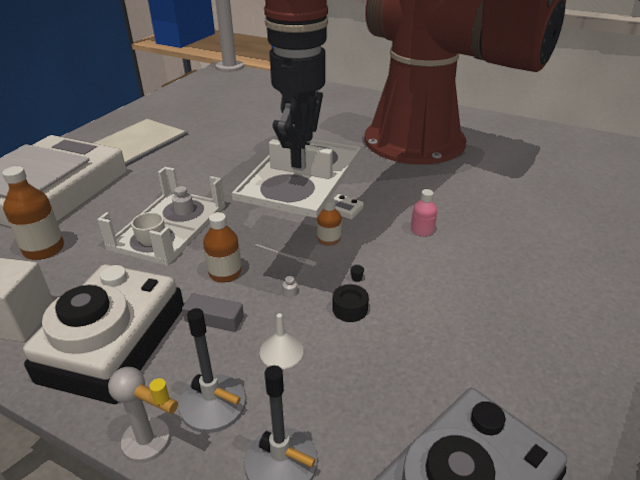

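>>> {"name": "carry_out", "arguments": {"fingers": [8,8,8,8,8,8,8,8], "travel": [[-45,-1,0],[-95,-2,0],[-145,-3,0],[-195,-4,0],[-235,-5,0],[-265,-6,0],[-278,-6,0],[-280,-6,0]], "spin": [0,0,0,0,0,0,0,0]}}

```text
t: 23.05
tcp_pos: [0.566, -0.2929, 0.203]
ee_rot: [-2.097, -2.337, 0.0]
wrist_force: [-0.4, 0.1, -2.4]
finger_gap: 0.013
```

>>> {"name": "carry_out", "arguments": {"fingers": [8,8,8,8,8,8,8,8], "travel": [[0,0,10],[0,0,25],[0,0,40],[0,0,50],[0,0,50],[0,0,50],[0,0,50],[0,0,50]], "spin": [0,0,0,0,0,0,0,0]}}

```text
t: 24.05
tcp_pos: [0.5668, -0.2928, 0.1542]
ee_rot: [2.097, 2.338, 0.0]
wrist_force: [0.4, -0.3, -1.5]
finger_gap: 0.0133
```

```bash
python3 snap.py 12 wrist,scene,side; python3 mv.py .5647 -.2947 .096 6.2;python3 - <<'E'
from pads import *
s,d=pickle.load(open("c_12.pkl","rb")); z=s["tcp_pos"][2]-.0392+.015
Rm=R.from_rotvec(s["ee_rot"]).as_matrix(); t=np.array(s["tcp_pos"])
for n in d: print(n,z,[pad(d[n],n,(t+Rm[:,1]*k)[:2],z,s) for k in (-.051,.051)], (t+Rm[:,1]*-.051)[:2],(t+Rm[:,1]*.051)[:2])
E
```

```text
t 24.05 q [-0.591  0.562  0.025  1.033  0.     0.871] tcp [ 0.5668 -0.2928  0.1542] gap 0.0133 F [ 0.4 -0.3 -1.5]
toolx [-0.108  0.994 -0.   ] tooly [0.994 0.108 0.001] toolz [ 0.001 -0.    -1.   ]
t 24.20 tcp [ 0.5667 -0.2927  0.154 ] travel mm [-1.7 -2.2 58. ]
yaw now 6.23 spin 0.0005 q6 0.871
wrist 0.1300258835062261 [(array([ 0.5166, -0.2987]), 97, 0.25), (array([ 0.6181, -0.2878]), 91, 0.27)] [ 0.51611565 -0.298377  ] [ 0.61751373 -0.28731233]
scene 0.1300258835062261 [(array([ 0.5161, -0.2986]), 70, 0.77), (array([ 0.6164, -0.287 ]), 118, 0.5)] [ 0.51611565 -0.298377  ] [ 0.61751373 -0.28731233]
side 0.1300258835062261 [(array([ 0.5163, -0.2978]), 120, 0.19), (array([ 0.6164, -0.2887]), 79, 1.51)] [ 0.51611565 -0.298377  ] [ 0.61751373 -0.28731233]
```

View pics/scene_12.png

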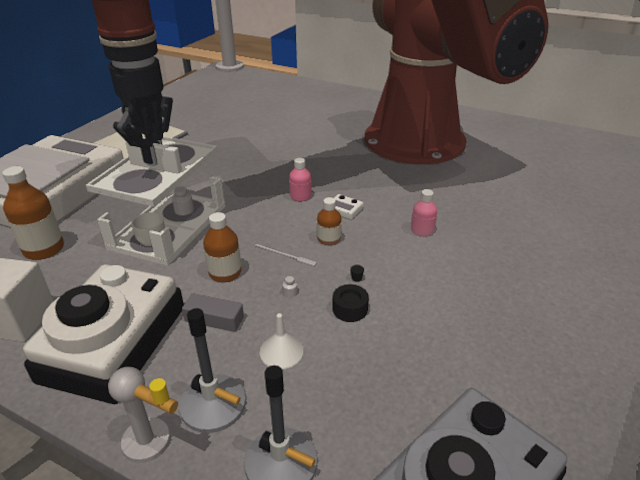

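View pics/side_12.png

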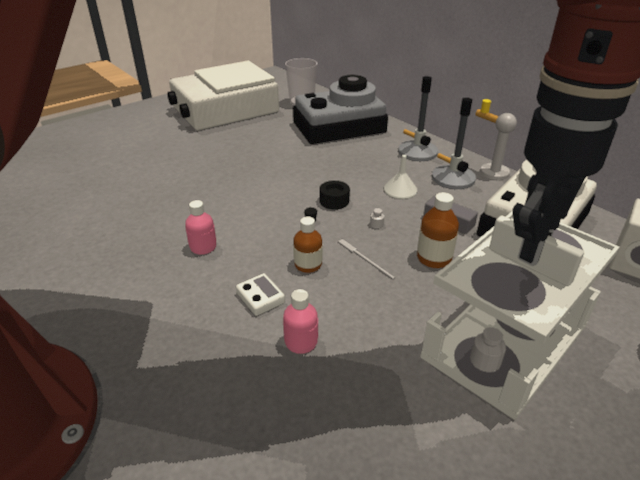

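Tray is level over the base tray, offset about (+2.4, +1.3) mm from it on average over the three cameras. I'll correct that while lowering.

>>> {"name": "carry_out", "arguments": {"fingers": [8,8,8,8,8,8,8,8], "travel": [[-1,-2,8],[-1.2,-2.4,18],[-1.2,-2.4,28],[-1.2,-2.4,36],[-1.2,-2.4,40],[-1.2,-2.4,43],[-1.2,-2.4,43],[-1.2,-2.4,43]], "spin": [0,0,0,0,0,0,0,0]}}

```text
t: 25.2
tcp_pos: [0.5645, -0.2942, 0.1111]
ee_rot: [2.097, 2.339, 0.0]
wrist_force: [-1.2, -0.2, -2.3]
finger_gap: 0.0137
```

```bash
python3 snap.py 13 side,scene; python3 mv.py .5647 -.2947 .096 6.2;python3 - <<'E'
from h import *
s,d=pickle.load(open("c_13.pkl","rb"))
im=d["side"]["img"][220:420,410:620,::-1]; cv2.imwrite("pics/s13z.png",cv2.resize(im,None,fx=3,fy=3,interpolation=cv2.INTER_CUBIC)[:600])
im=d["scene"]["img"][130:280,80:250,::-1]; cv2.imwrite("pics/sc13z.png",cv2.resize(im,None,fx=4,fy=4,interpolation=cv2.INTER_CUBIC)[:600])
E
```

```text
t 25.2 q [-0.595  0.595 -0.037  0.938  0.     0.867] tcp [ 0.5645 -0.2942  0.1111] gap 0.0137 F [-1.2 -0.2 -2.3]
toolx [-0.109  0.994 -0.   ] tooly [0.994 0.109 0.   ] toolz [ 0. -0. -1.]
t 25.30 tcp [ 0.5645 -0.2942  0.1111] travel mm [-0.5  0.1 15.1]
yaw now 6.23 spin 0.0006 q6 0.867
```

View pics/s13z.png

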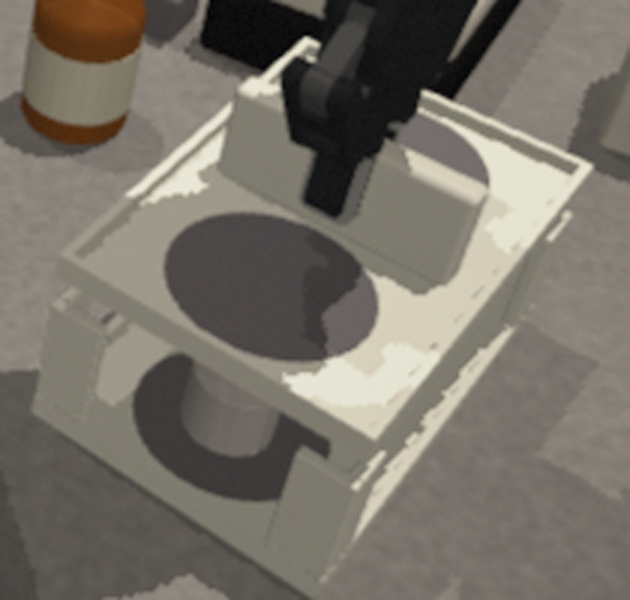

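View pics/sc13z.png

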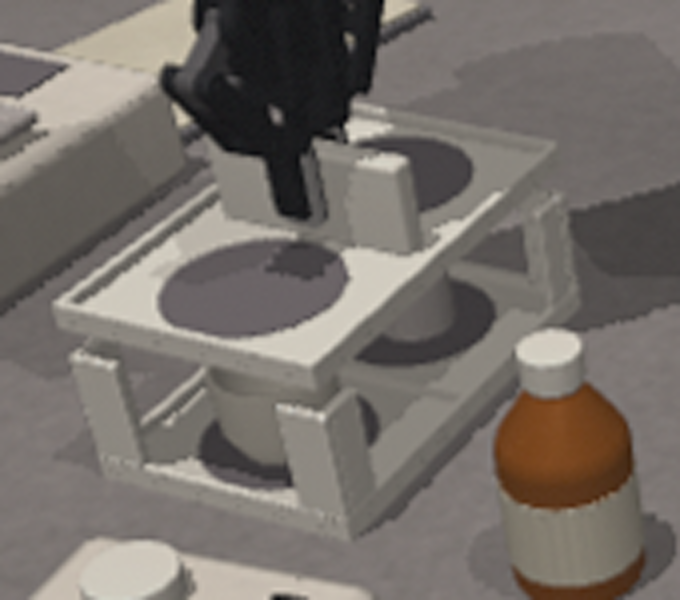

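Well aligned over the posts. Lowering slowly to contact.

>>> {"name": "carry_out", "arguments": {"fingers": [8,8,8,8,8,8,8,8], "travel": [[0,0,2],[0,0,4],[0,0,6],[0,0,8],[0,0,10],[0,0,12],[0,0,13.5],[0,0,14.5]], "spin": [0,0,0,0,0,0,0,0]}}

```text
t: 26.3
tcp_pos: [0.5644, -0.2941, 0.0962]
ee_rot: [-2.097, -2.339, 0.0]
wrist_force: [-2.4, 2.2, 11.0]
finger_gap: 0.0132
```

```bash
python3 mv.py .5647 -.2947 .096 6.2; python3 snap.py 14 side,scene;python3 - <<'E'
from h import *
s,d=pickle.load(open("c_14.pkl","rb"))
im=d["side"]["img"][220:420,410:620,::-1]; cv2.imwrite("pics/s14z.png",cv2.resize(im,None,fx=3,fy=3,interpolation=cv2.INTER_CUBIC)[:600])
im=d["scene"]["img"][130:280,80:250,::-1]; cv2.imwrite("pics/sc14z.png",cv2.resize(im,None,fx=4,fy=4,interpolation=cv2.INTER_CUBIC)[:600])
E
```

```text
t 26.30 tcp [ 0.5644 -0.2941  0.0962] travel mm [-0.6  0.3  0.2]
yaw now 6.24 spin 0.0006 q6 0.867
t 26.3 q [-0.595  0.609 -0.055  0.907 -0.     0.867] tcp [ 0.5644 -0.2941  0.0962] gap 0.0132 F [-2.4  2.2 11. ]
toolx [-0.109  0.994  0.   ] tooly [ 0.994  0.109 -0.   ] toolz [-0.  0. -1.]
```

View pics/s14z.png

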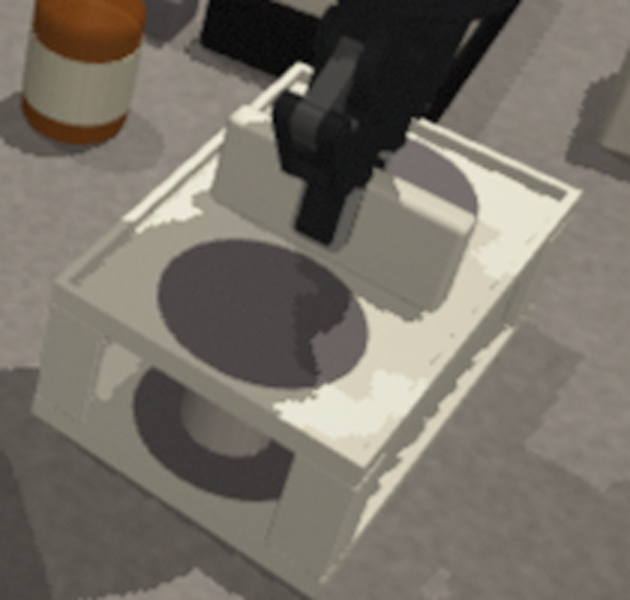

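View pics/sc14z.png

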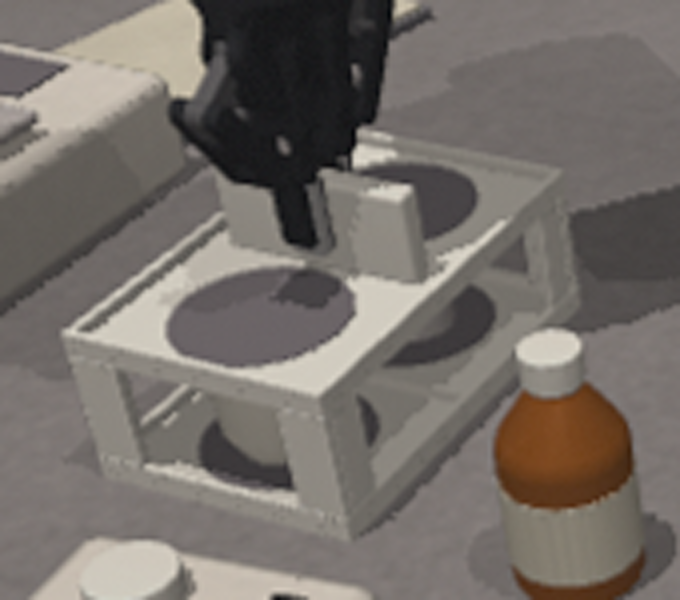

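The tray is seated flush on all visible posts with light contact force. Releasing.

>>> {"name": "carry_out", "arguments": {"fingers": [14,20,30,40,45,45,45,45], "travel": [[0,0,0],[0,0,0],[0,0,0],[0,0,0],[0,0,-5],[0,0,-30],[0,0,-70],[0,0,-110]], "spin": [0,0,0,0,0,0,0,0]}}

```text
t: 27.4
tcp_pos: [0.5642, -0.2941, 0.2078]
ee_rot: [-2.097, -2.339, -0.0]
wrist_force: [0.9, -0.4, 0.0]
finger_gap: 0.0453
```

```bash
python3 snap.py 15 wrist,side,scene; python3 mv.py .609 .105 .2 96.2;python3 - <<'E'
from pads import *
s,d=pickle.load(open("c_15.pkl","rb"))
for n in d: print(n,[pad(d[n],n,g,.072,s) for g in ((.514,-.3),(.615,-.289))])
im=d["side"]["img"][220:420,410:620,::-1]; cv2.imwrite("pics/s15z.png",cv2.resize(im,None,fx=3,fy=3,interpolation=cv2.INTER_CUBIC)[:600])
E
```

```text
t 27.4 q [-0.595  0.525  0.107  1.153  0.     0.867] tcp [ 0.5642 -0.2941  0.2078] gap 0.0453 F [ 0.9 -0.4  0. ]
toolx [-0.109  0.994  0.   ] tooly [0.994 0.109 0.   ] toolz [ 0.  0. -1.]
t 27.55 tcp [ 0.5656 -0.2949  0.209 ] travel mm [392.9  86.6   8.1]
yaw now 6.24 spin -1.5702 q6 0.867
wrist [(array([ 0.5139, -0.3001]), 120, 0.15), (array([ 0.6158, -0.2888]), 120, 0.24)]
side [(array([ 0.5143, -0.299 ]), 120, 0.17), (array([ 0.6153, -0.2882]), 71, 0.29)]
scene [(array([ 0.5133, -0.2995]), 63, 0.38), (array([ 0.6141, -0.2883]), 120, 0.37)]
```

View pics/wrist_15.png

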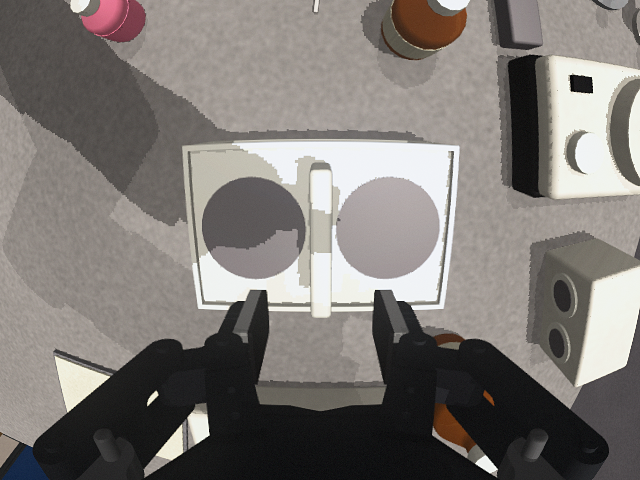

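View pics/s15z.png

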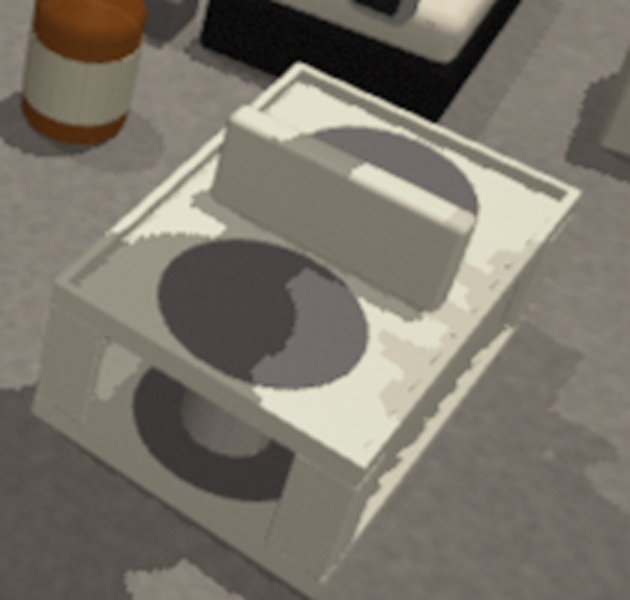

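Upper tray seated: its pads fit at (0.514,-0.300) and (0.615,-0.288), within a mm of the base pads. Moving to the mixer cup.

>>> {"name": "carry_out", "arguments": {"fingers": [60,75,85,85,85,85,85,85], "travel": [[45,10,0],[100,22,0],[155,34,0],[210,46,0],[265,58,0],[320,70,0],[370,82,0],[393,87,0]], "spin": [-0.18,-0.36,-0.54,-0.72,-0.9,-1.08,-1.26,-1.44]}}

```text
t: 28.55
tcp_pos: [0.6075, 0.1088, 0.2052]
ee_rot: [-0.021, -3.14, -0.0]
wrist_force: [-0.1, -0.3, 0.6]
finger_gap: 0.085
```

>>> {"name": "carry_out", "arguments": {"fingers": [85,85,85,85,85,85,85,85], "travel": [[0,0,10],[0,0,20],[0,0,30],[0,0,30],[0,0,30],[0,0,30],[0,0,30],[0,0,30]], "spin": [-0.13,-0.13,-0.13,-0.13,-0.13,-0.13,-0.13,-0.13]}}

```text
t: 29.55
tcp_pos: [0.6083, 0.106, 0.1765]
ee_rot: [-0.169, 3.137, 0.0]
wrist_force: [-0.1, 0.0, -0.2]
finger_gap: 0.0848
```

```bash
python3 snap.py 16 wrist; python3 mv.py .609 .105 .017 96.2
python3 - <<'E'
from h import *
s,d=pickle.load(open("c_16.pkl","rb"))
im=d["wrist"]["img"][150:330,230:410,::-1]; cv2.imwrite("pics/w16z.png",cv2.resize(im,None,fx=3,fy=3,interpolation=cv2.INTER_CUBIC))
E
```

```text
t 29.55 q [ 0.054  0.508 -0.006  1.056  0.    -0.054] tcp [0.6083 0.106  0.1765] gap 0.0848 F [-0.1  0.  -0.2]
toolx [-0.994 -0.108 -0.   ] tooly [-0.108  0.994 -0.   ] toolz [ 0.  0. -1.]
t 29.60 tcp [0.6082 0.106  0.1764] travel mm [ -0.7  -1.1 159.4]
yaw now 96.18 spin -0.0003 q6 -0.054
```

View pics/wrist_16.png

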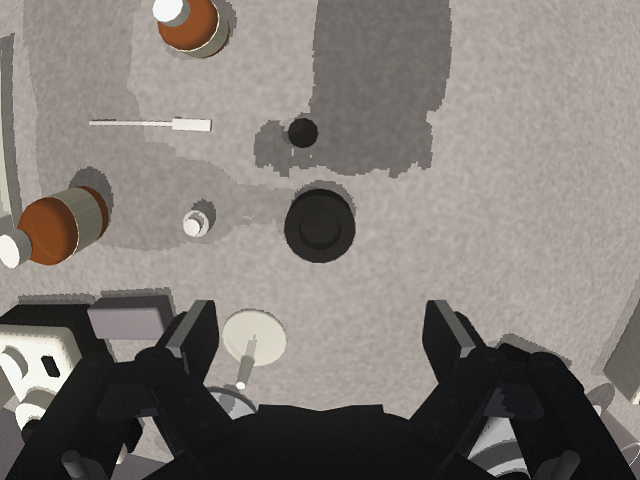

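View pics/w16z.png

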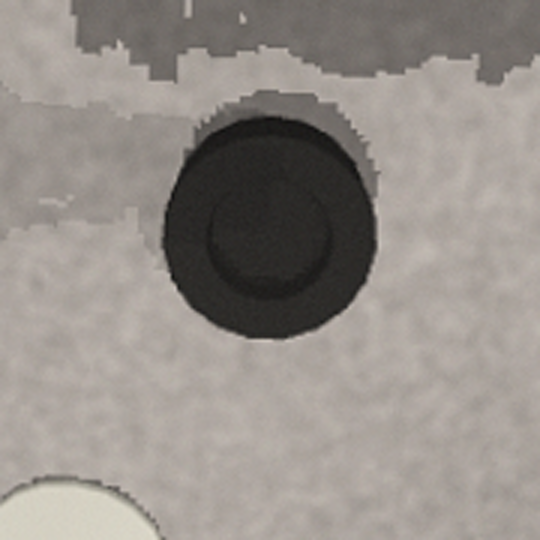

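```bash
python3 - <<'E'
from h import *
s,d=pickle.load(open("c_16.pkl","rb")); c=d["wrist"]
f=lambda uv,z:plane(c,"wrist",uv,z,s).round(4)
print("mixer",f((320,228.7),.03)); print("funnel base",f((254,338),0.02),f((223,333),0.),f((252,309),0.),"tip",[f((240,386),z) for z in (.05,.07,.09)])
E
python3 mv.py .609 .105 .017 96.2
```

```text
mixer [0.6116 0.106 ]
funnel base [0.7236 0.0575] [0.7358 0.0235] [0.7045 0.0518] tip [array([0.758, 0.05 ]), array([0.7404, 0.0538]), array([0.7228, 0.0575])]
t 29.60 tcp [0.6082 0.106  0.1764] travel mm [ -0.7  -1.1 159.4]
yaw now 96.18 spin -0.0003 q6 -0.054
```

>>> {"name": "carry_out", "arguments": {"fingers": [85,85,85,85,85,85,85,85], "travel": [[-2.7,-1,30],[-2.7,-1,60],[-2.7,-1,90],[-2.7,-1,115],[-2.7,-1,135],[-2.7,-1,150],[-2.7,-1,160],[-2.7,-1,160]], "spin": [0,0,0,0,0,0,0,0]}}

```text
t: 30.6
tcp_pos: [0.6107, 0.1053, 0.0159]
ee_rot: [0.169, -3.136, 0.0]
wrist_force: [-0.1, 0.4, 0.7]
finger_gap: 0.0854
```

>>> {"name": "carry_out", "arguments": {"fingers": [70,60,50,45,45,45,45,45], "travel": [[0,0,0],[0,0,0],[0,0,0],[0,0,0],[0,0,0],[0,0,0],[0,0,0],[0,0,0]], "spin": [0,0,0,0,0,0,0,0], "grip_force": 40}}

```text
t: 31.6
tcp_pos: [0.6114, 0.1054, 0.0173]
ee_rot: [-0.17, 3.136, 0.0]
wrist_force: [-0.9, -0.3, 6.3]
finger_gap: 0.0547
```

```bash
python3 snap.py 17 wrist; python3 mv.py .6152 -.2886 .2 96.2
```

```text
t 31.6 q [ 0.053  0.67  -0.182  0.718  0.    -0.055] tcp [0.6114 0.1054 0.0173] gap 0.0547 F [-0.9 -0.3  6.3]
toolx [-0.994 -0.108 -0.001] tooly [-0.108  0.994 -0.   ] toolz [ 0.001  0.    -1.   ]
t 31.65 tcp [0.6115 0.1053 0.0173] travel mm [  38.5 -392.1 -182.7]
yaw now 96.18 spin -0.0003 q6 -0.055
```

View pics/wrist_17.png

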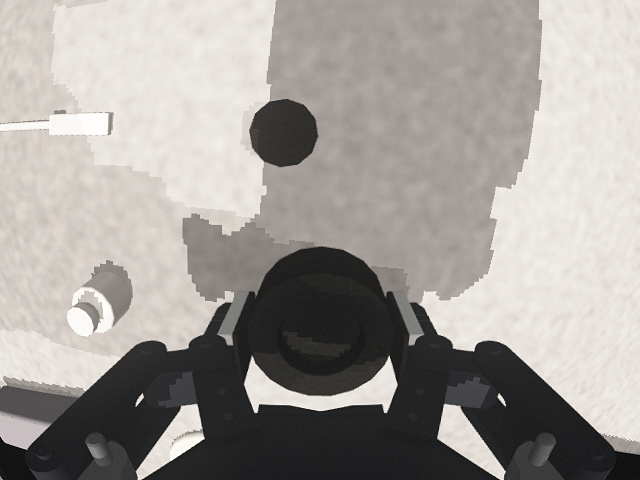

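Mixer cup held. Lift and carry to the far pad.

>>> {"name": "carry_out", "arguments": {"fingers": [45,45,45,45,45,45,45,45], "travel": [[0,0,-15],[0,0,-60],[0,0,-120],[0,0,-170],[4,-40,-184],[9,-90,-184],[14,-140,-184],[19,-190,-184]], "spin": [0,0,0,0,0,0,0,0]}}

```text
t: 32.65
tcp_pos: [0.6125, -0.0872, 0.2016]
ee_rot: [-0.17, 3.136, -0.001]
wrist_force: [0.5, 0.1, -0.9]
finger_gap: 0.0547
```

>>> {"name": "carry_out", "arguments": {"fingers": [45,45,45,45,45,45,45,45], "travel": [[5,-50,0],[10,-100,0],[15,-150,0],[19,-190,0],[19.5,-202,10],[19.5,-202,30],[19.5,-202,50],[19.5,-202,50]], "spin": [0,0,0,0,0,0,0,0]}}

```text
t: 33.65
tcp_pos: [0.6139, -0.2872, 0.1491]
ee_rot: [0.17, -3.134, -0.003]
wrist_force: [1.0, -1.2, -0.7]
finger_gap: 0.0548
```

>>> {"name": "carry_out", "arguments": {"fingers": [45,45,45,45,45,45,45,45], "travel": [[0,0,5],[0,0,10],[0,0,10],[0,0,10],[0,0,10],[0,0,10],[0,0,10],[0,0,10]], "spin": [0,0,0,0,0,0,0,0]}}

```text
t: 34.65
tcp_pos: [0.6149, -0.2886, 0.1403]
ee_rot: [0.17, -3.137, -0.0]
wrist_force: [0.2, -0.3, -0.9]
finger_gap: 0.0548
```

```bash
python3 snap.py 18 wrist,side; python3 mv.py .6152 -.2886 .0885 96.2;python3 - <<'E'
from pads import *
s,d=pickle.load(open("c_18.pkl","rb")); n="wrist"
print(n,[pad(d[n],n,g,.072,s) for g in ((.514,-.3),(.615,-.289))])
E
```

```text
t 34.65 q [-0.546  0.651  0.147  1.067  0.    -0.654] tcp [ 0.6149 -0.2886  0.1403] gap 0.0548 F [ 0.2 -0.3 -0.9]
toolx [-0.994 -0.108  0.   ] tooly [-0.108  0.994  0.   ] toolz [-0.  0. -1.]
t 34.75 tcp [ 0.6149 -0.2885  0.1403] travel mm [-0.3 -0.1 51.8]
yaw now 96.19 spin -0.0002 q6 -0.654
wrist [(array([ 0.514 , -0.2998]), 97, 0.03), (array([ 0.6167, -0.2885]), 81, 0.66)]
```

View pics/wrist_18.png

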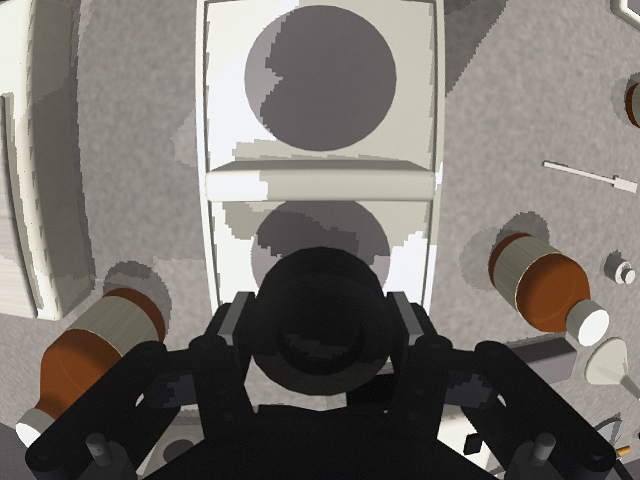

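View pics/side_18.png

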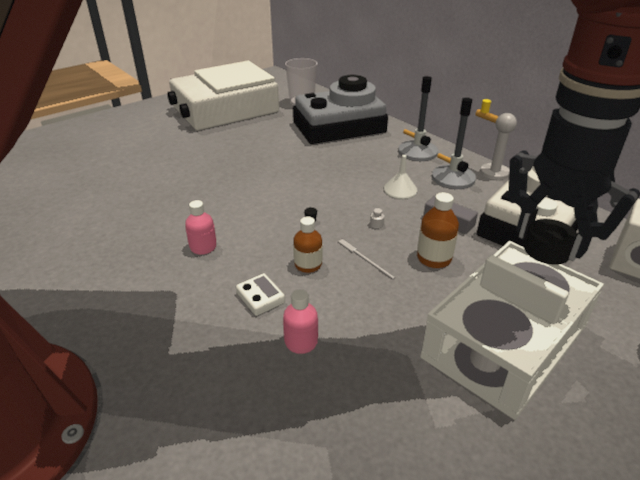

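>>> {"name": "carry_out", "arguments": {"fingers": [45,45,45,45,45,45,45,45], "travel": [[-0.3,0,12],[-0.3,0,24],[-0.3,0,34],[-0.3,0,42],[-0.3,0,47],[-0.3,0,50],[-0.3,0,51.5],[-0.3,0,51.5]], "spin": [0,0,0,0,0,0,0,0]}}

```text
t: 35.75
tcp_pos: [0.6153, -0.2886, 0.0893]
ee_rot: [-0.17, 3.137, -0.0]
wrist_force: [-1.0, 0.4, 2.6]
finger_gap: 0.0547
```

>>> {"name": "carry_out", "arguments": {"fingers": [45,52,58,65,75,75,75,75], "travel": [[0,0,0.5],[0,0,0.5],[0,0,0.5],[0,0,0.5],[0,0,0],[0,0,-15],[0,0,-50],[0,0,-100]], "spin": [0,0,0,0,0,0,0,0]}}

```text
t: 36.75
tcp_pos: [0.6146, -0.2882, 0.1897]
ee_rot: [0.169, -3.136, -0.002]
wrist_force: [0.4, 1.1, 0.4]
finger_gap: 0.0748
```

```bash
python3 snap.py 19 wrist,side; python3 mv.py .465 -.005 .2 96.2
```

```text
t 36.75 q [-0.546  0.622  0.226  1.177 -0.    -0.654] tcp [ 0.6146 -0.2882  0.1897] gap 0.0748 F [0.4 1.1 0.4]
toolx [-0.994 -0.108  0.001] tooly [-0.108  0.994  0.001] toolz [-0.002  0.001 -1.   ]
t 36.85 tcp [ 0.618  -0.2901  0.196 ] travel mm [121.3 299.9  -6.8]
yaw now 96.19 spin -0.0002 q6 -0.654
```

View pics/wrist_19.png

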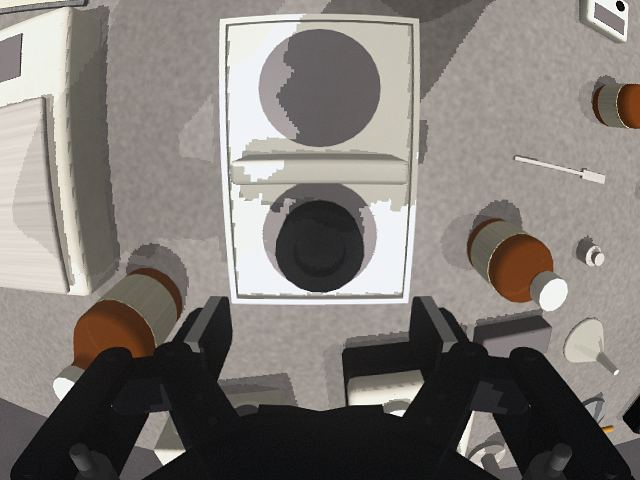

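View pics/side_19.png

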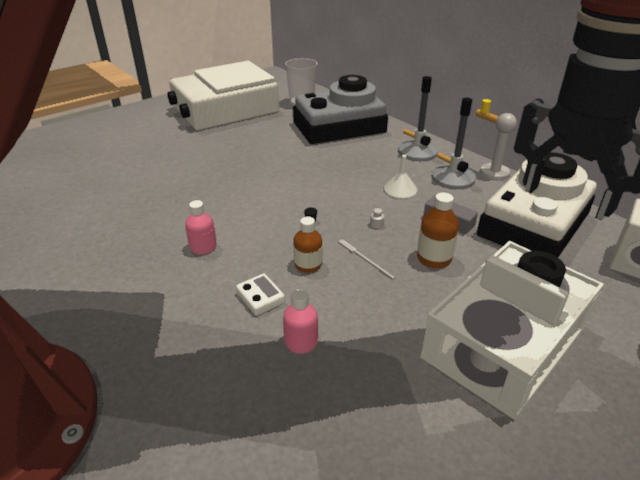

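Mixer cup stands on the far pad (top at 320,250). Next, the short amber bottle.

>>> {"name": "carry_out", "arguments": {"fingers": [85,85,85,85,85,85,85,85], "travel": [[15,35,-10],[35,85,-10],[55,135,-10],[75,185,-10],[95,235,-10],[112,280,-10],[120,298,-10],[121,300,-10]], "spin": [0,0,0,0,0,0,0,0]}}

```text
t: 37.85
tcp_pos: [0.4627, -0.0028, 0.1995]
ee_rot: [-0.172, 3.136, -0.001]
wrist_force: [0.4, -0.6, -1.1]
finger_gap: 0.085
```

>>> {"name": "carry_out", "arguments": {"fingers": [85,85,85,85,85,85,85,85], "travel": [[0,0,5],[0,0,10],[0,0,10],[0,0,10],[0,0,10],[0,0,10],[0,0,10],[0,0,10]], "spin": [0,0,0,0,0,0,0,0]}}

```text
t: 38.85
tcp_pos: [0.4626, -0.0033, 0.1889]
ee_rot: [-0.17, 3.137, -0.0]
wrist_force: [0.2, -0.4, -0.6]
finger_gap: 0.0855
```

```bash
python3 snap.py 20 wrist; python3 mv.py .465 -.005 .04 96.2
python3 - <<'E'
from h import *
s,d=pickle.load(open("c_20.pkl","rb"))
im=d["wrist"]["img"][150:330,230:410,::-1]; cv2.imwrite("pics/w20z.png",cv2.resize(im,None,fx=3,fy=3,interpolation=cv2.INTER_CUBIC))
s,d=pickle.load(open("c_19.pkl","rb"));print("mixer at",plane(d["wrist"],"wrist",(320,250),.102,s))
E
```

```text
t 38.85 q [-0.165  0.216 -0.41   0.944  0.    -0.273] tcp [ 0.4626 -0.0033  0.1889] gap 0.0855 F [ 0.2 -0.4 -0.6]
toolx [-0.994 -0.108 -0.   ] tooly [-0.108  0.994 -0.   ] toolz [ 0. -0. -1.]
t 38.90 tcp [ 0.4626 -0.0033  0.1888] travel mm [ -2.2  -1.9 148.8]
yaw now 96.19 spin -0.0001 q6 -0.273
mixer at [ 0.6147517  -0.28836364]
```

View pics/wrist_20.png

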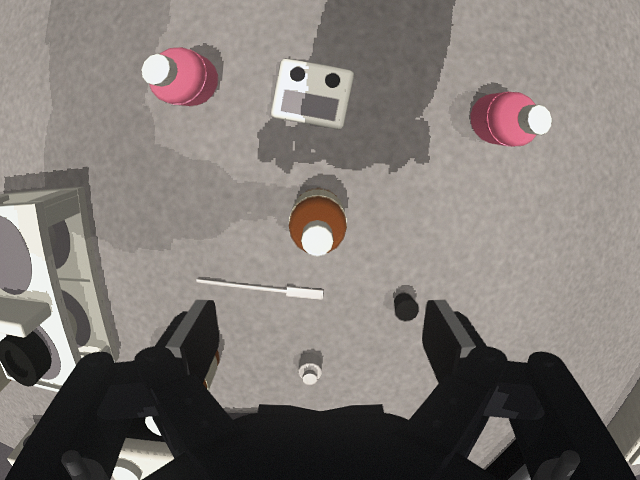

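View pics/w20z.png

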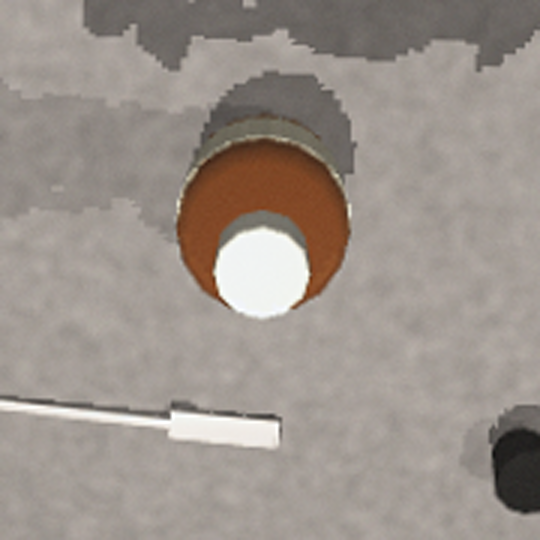

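```bash
python3 - <<'E'
from h import *
s,d=pickle.load(open("c_20.pkl","rb"));c=d["wrist"]
print("cap",plane(c,"wrist",(317.3,240.3),.085,s),"stopper",plane(c,"wrist",(405,305),.02,s),"spatula",plane(c,"wrist",(305,292),.003,s))
E
python3 mv.py .464 -.006 .036
```

```text
cap [ 0.4619616 -0.0054777] stopper [0.53582379 0.08252835] spatula [ 0.53969198 -0.00949764]
t 38.90 tcp [ 0.4626 -0.0033  0.1888] travel mm [ -1.1  -2.8 152.8]
```

>>> {"name": "carry_out", "arguments": {"fingers": [85,85,85,85,85,85,85,85], "travel": [[-0.5,-2.5,25],[-0.5,-2.5,50],[-0.5,-2.5,75],[-0.5,-2.5,100],[-0.5,-2.5,122],[-0.5,-2.5,140],[-0.5,-2.5,152],[-0.5,-2.5,152]], "spin": [0,0,0,0,0,0,0,0]}}

```text
t: 39.9
tcp_pos: [0.4629, -0.0057, 0.0363]
ee_rot: [0.169, -3.136, -0.0]
wrist_force: [0.4, 0.7, 0.4]
finger_gap: 0.0851
```

>>> {"name": "carry_out", "arguments": {"fingers": [70,60,50,40,36,36,36,36], "travel": [[0,0,0],[0,0,0],[0,0,0],[0,0,0],[0,0,0],[0,0,0],[0,0,0],[0,0,0]], "spin": [0,0,0,0,0,0,0,0], "grip_force": 45}}

```text
t: 40.9
tcp_pos: [0.4637, -0.0057, 0.0374]
ee_rot: [-0.17, 3.136, -0.0]
wrist_force: [-2.4, 0.4, 8.1]
finger_gap: 0.043
```

```bash
python3 snap.py 21 wrist,side; python3 mv.py .5142 -.2998 .22 96.2
```

```text
t 40.9 q [-0.17   0.415 -0.607  0.548  0.    -0.278] tcp [ 0.4637 -0.0057  0.0374] gap 0.043 F [-2.4  0.4  8.1]
toolx [-0.994 -0.108 -0.001] tooly [-0.108  0.994 -0.   ] toolz [ 0.001  0.    -1.   ]
t 41.00 tcp [ 0.4637 -0.0057  0.0374] travel mm [ -18.7 -297.8 -182.5]
yaw now 96.19 spin -0.0001 q6 -0.278
```

View pics/wrist_21.png

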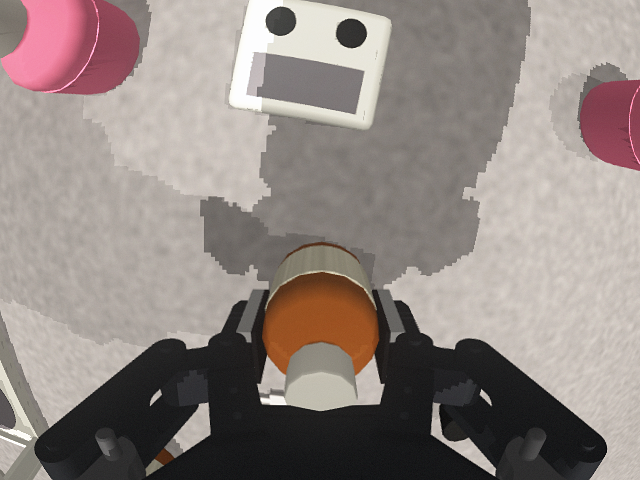

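View pics/side_21.png

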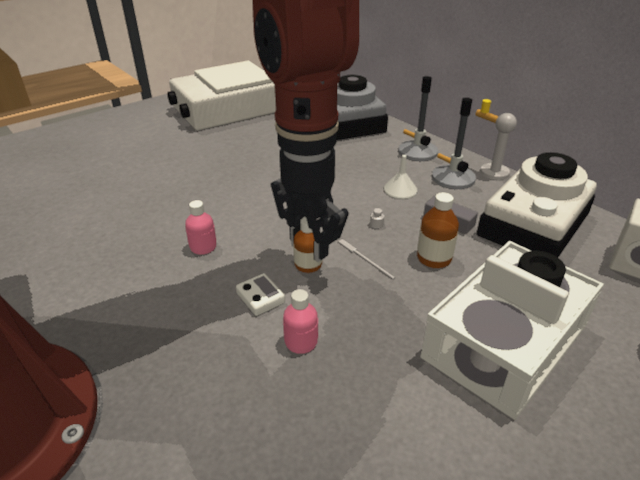

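Short amber bottle held upright. Lift and carry to the nearer pad.

>>> {"name": "carry_out", "arguments": {"fingers": [36,36,36,36,36,36,36,36], "travel": [[0,0,-12],[0,0,-50],[0,0,-95],[0,0,-140],[0,0,-165],[-3,-40,-173],[-6,-85,-173],[-9,-135,-173]], "spin": [0,0,0,0,0,0,0,0]}}

```text
t: 42.0
tcp_pos: [0.487, -0.1401, 0.2108]
ee_rot: [-0.171, 3.136, -0.0]
wrist_force: [0.4, 0.5, -0.3]
finger_gap: 0.0427
```

>>> {"name": "carry_out", "arguments": {"fingers": [36,36,36,36,36,36,36,36], "travel": [[-3,-45,0],[-6,-90,0],[-8,-125,0],[-9.5,-155,0],[-9.7,-163,10],[-9.7,-163,30],[-9.7,-163,50],[-9.7,-163,50]], "spin": [0,0,0,0,0,0,0,0]}}

```text
t: 43.0
tcp_pos: [0.5129, -0.2983, 0.1583]
ee_rot: [0.17, -3.134, -0.004]
wrist_force: [-1.0, 0.2, -0.6]
finger_gap: 0.0423
```

>>> {"name": "carry_out", "arguments": {"fingers": [36,36,36,36,36,36,36,36], "travel": [[0,0,5],[0,0,10],[0,0,10],[0,0,10],[0,0,10],[0,0,10],[0,0,10],[0,0,10]], "spin": [0,0,0,0,0,0,0,0]}}

```text
t: 44.0
tcp_pos: [0.5141, -0.3, 0.1498]
ee_rot: [0.169, -3.137, -0.0]
wrist_force: [-0.5, -0.2, -0.8]
finger_gap: 0.0424
```

```bash
python3 snap.py 22 wrist,side; python3 mv.py .5142 -.2998 .1095 96.2;python3 - <<'E'
from pads import *
s,d=pickle.load(open("c_22.pkl","rb")); n="wrist"
print(n,[pad(d[n],n,g,.072,s) for g in ((.514,-.3),(.615,-.289))])
E
```

```text
t 44.0 q [-0.651  0.488 -0.114  0.969  0.    -0.759] tcp [ 0.5141 -0.3     0.1498] gap 0.0424 F [-0.5 -0.2 -0.8]
toolx [-0.994 -0.108  0.   ] tooly [-0.108  0.994  0.   ] toolz [-0.  0. -1.]
t 44.10 tcp [ 0.5141 -0.3     0.1498] travel mm [-0.1  0.2 40.3]
yaw now 96.19 spin -0.0002 q6 -0.759
wrist [(array([ 0.5144, -0.2998]), 91, 0.17), (array([ 0.6275, -0.2875]), 45, 3.8)]
```

View pics/wrist_22.png

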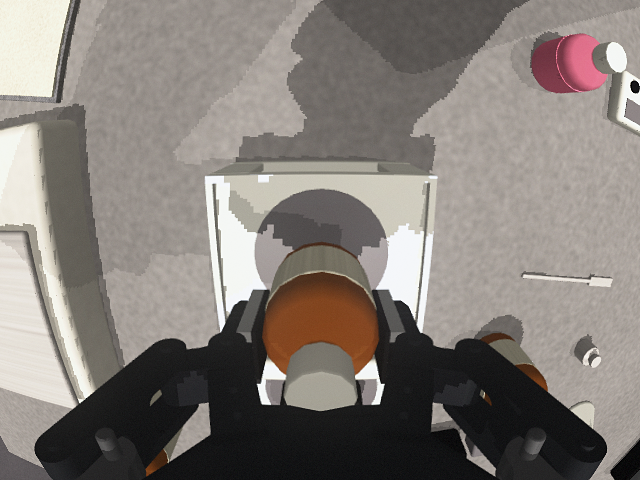

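View pics/side_22.png

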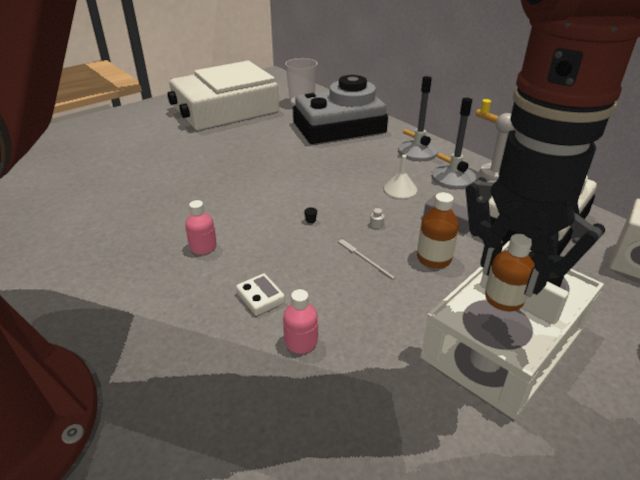

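>>> {"name": "carry_out", "arguments": {"fingers": [36,36,36,36,36,36,36,36], "travel": [[0,0,10],[0,0,19],[0,0,27],[0,0,33],[0,0,37],[0,0,39],[0,0,40.3],[0,0,40.3]], "spin": [0,0,0,0,0,0,0,0]}}

```text
t: 45.1
tcp_pos: [0.5142, -0.3001, 0.1097]
ee_rot: [-0.169, 3.137, -0.0]
wrist_force: [1.0, 0.4, -1.1]
finger_gap: 0.0426
```

```bash
python3 snap.py 23 side
python3 - <<'E'
from h import *
s,d=pickle.load(open("c_23.pkl","rb"))
im=d["side"]["img"][220:420,410:620,::-1]; cv2.imwrite("pics/s23z.png",cv2.resize(im,None,fx=3,fy=3,interpolation=cv2.INTER_CUBIC)[:600])
E
```

```text
t 45.1 q [-0.651  0.525 -0.167  0.879  0.    -0.759] tcp [ 0.5142 -0.3001  0.1097] gap 0.0426 F [ 1.   0.4 -1.1]
toolx [-0.994 -0.108 -0.   ] tooly [-0.108  0.994 -0.   ] toolz [ 0. -0. -1.]
```

View pics/s23z.png

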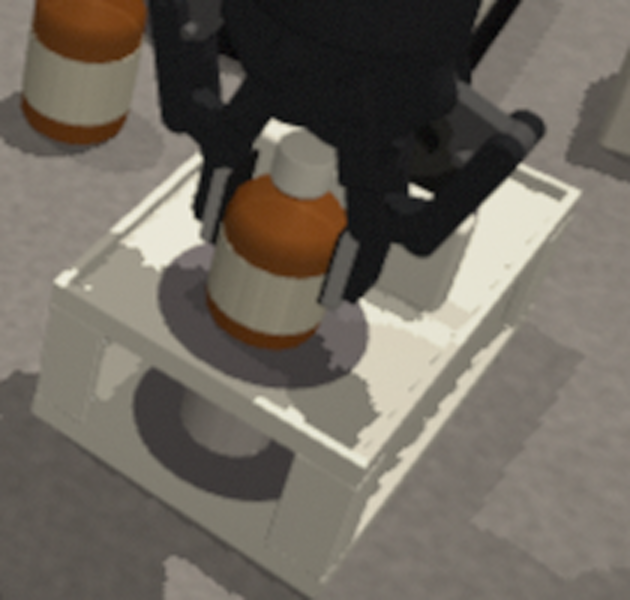

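>>> {"name": "carry_out", "arguments": {"fingers": [36,36,36,36,36,36,36,36], "travel": [[0,0,0.3],[0,0,0.6],[0,0,0.9],[0,0,1.2],[0,0,1.2],[0,0,1.2],[0,0,1.2],[0,0,1.2]], "spin": [0,0,0,0,0,0,0,0]}}

```text
t: 46.15
tcp_pos: [0.5142, -0.3001, 0.1095]
ee_rot: [-0.17, 3.136, -0.001]
wrist_force: [-3.4, 2.0, 11.8]
finger_gap: 0.0426
```

Contact felt (12 N). Opening and retreating.

>>> {"name": "carry_out", "arguments": {"fingers": [36,42,48,56,65,65,65,65], "travel": [[0,0,-0.5],[0,0,-0.5],[0,0,-0.5],[0,0,-0.5],[0,0,-0.5],[0,0,-10],[0,0,-40],[0,0,-80]], "spin": [0,0,0,0,0,0,0,0]}}

```text
t: 47.15
tcp_pos: [0.5136, -0.2997, 0.1891]
ee_rot: [0.169, -3.136, -0.001]
wrist_force: [0.7, -0.3, 0.0]
finger_gap: 0.0653
```

>>> {"name": "carry_out", "arguments": {"fingers": [65,65,65,65,65,65,65,65], "travel": [[0,0,-20],[0,0,-40],[10,30,-60],[20,70,-60],[30,110,-60],[40,150,-60],[40,150,-60],[40,150,-60]], "spin": [0,0,0,0,0,0,0,0]}}

```text
t: 48.15
tcp_pos: [0.4587, -0.1557, 0.249]
ee_rot: [-0.17, 3.136, -0.001]
wrist_force: [-0.4, -0.5, -0.0]
finger_gap: 0.0648
```

```bash
python3 snap.py 24 side,scene,wrist
python3 - <<'E'
from h import *
s,d=pickle.load(open("c_24.pkl","rb"))
im=d["side"]["img"][200:420,400:620,::-1]; cv2.imwrite("pics/s24z.png",cv2.resize(im,None,fx=2.7,fy=2.7,interpolation=cv2.INTER_CUBIC)[:600])
im=d["scene"]["img"][130:280,80:250,::-1]; cv2.imwrite("pics/sc24z.png",cv2.resize(im,None,fx=4,fy=4,interpolation=cv2.INTER_CUBIC)[:600])
E
```

```text
t 48.15 q [-0.478  0.21  -0.251  1.108 -0.    -0.586] tcp [ 0.4587 -0.1557  0.249 ] gap 0.0648 F [-0.4 -0.5 -0. ]
toolx [-0.994 -0.108 -0.001] tooly [-0.108  0.994 -0.001] toolz [ 0.001 -0.001 -1.   ]
```

View pics/s24z.png

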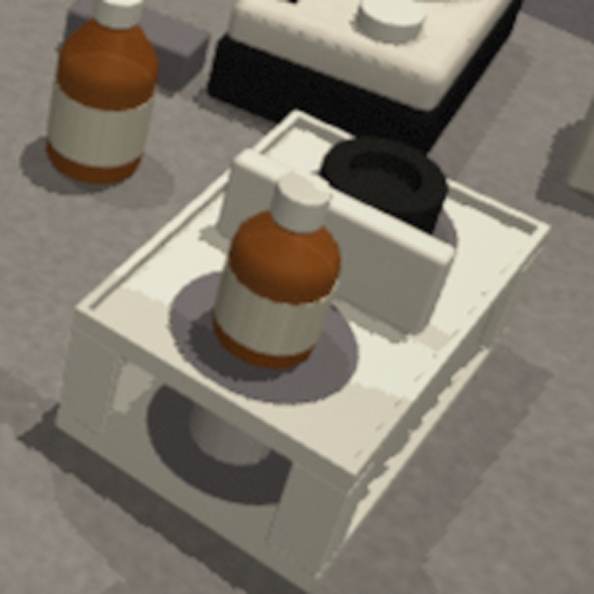

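View pics/sc24z.png

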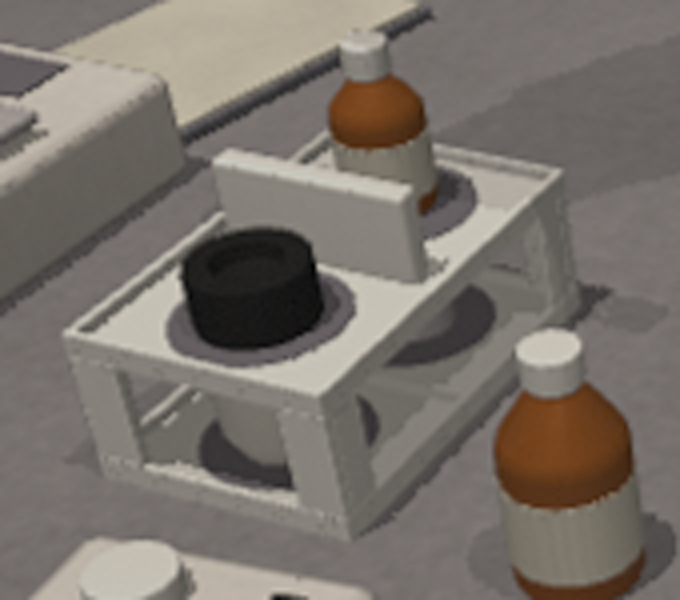

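View pics/scene_24.png

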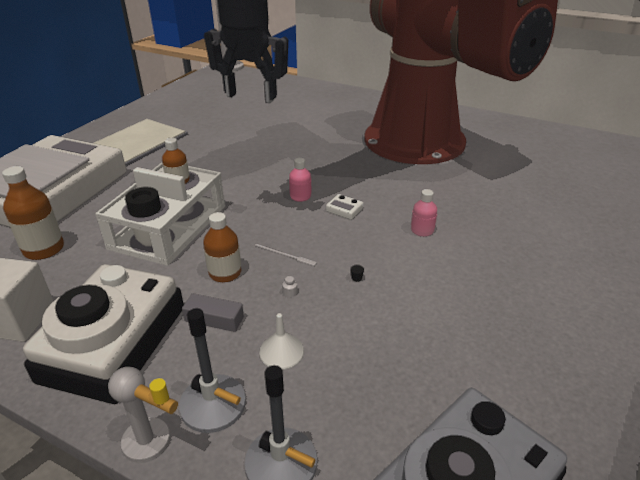

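Run:
```python
from h import *
from workcell import arm
s,d=pickle.load(open("c_24.pkl","rb"))
print("cap side",plane(d["side"],"side",(511.9,200+185/2.7),.157), "cap scene",plane(d["scene"],"scene",(80+365/4,130+38/4),.157))
print(arm.sign_off())
```

```text
cap side [ 0.51244246 -0.29904576] cap scene [ 0.51135387 -0.2978202 ]
the job is handed in; nothing more can be done
None
```

The two-tier carrier is made up as asked, in the order asked, and handed in at about 48 s of the 144 s allowed.

| Item | Where it stands | Last check (offset from pad centre) |
|---|---|---|
| Large weight | Base tray, pad nearer the robot | about 1 mm, upright |
| Crucible | Base tray, far pad | about 1 mm, upright |
| Upper tray | On the four posts | its pads within about 1 mm of the base tray's; looked level and flush where the posts could be seen |
| Mixer cup | Upper tray, far pad | about 1 mm, upright |
| Short bottle | Upper tray, nearer pad | about 2–3 mm by its cap (hand-picked pixels, two cameras), upright |

- **Left alone:** the small weight, the tall bottle and the pink bottles are standing untouched.
- **Forces:** the highest wrist force I read was about 12 N, when the bottle was set down. I only saw the readings at the end of each move.
- **Disagreements:** the cameras differed from each other by about 1–2 mm, within their calibration. Two circle fits failed, both on a pad partly hidden from the wrist camera, and I did not use them.
- **Not rechecked:** once the upper tray was on, I could see the weight and crucible only in part. They still appeared to be standing on their pads.

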